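# Pack the paint tubes, lock them in and tally them

### The arm

A 6-joint arm with a two-finger parallel gripper is mounted at the origin on the work surface. World frame = base frame: x ahead of the robot, y to its left, z up, the work surface at z = 0. Lengths are in mm, angles in rad, forces in N, time in s.
With the tool pointing down it reaches from about 350 to 975 mm from the base axis. Payload 7.1 kg.
Tool frame: the origin (TCP) lies at the very end of the fingers, on their centre line; the grasp point (between the pads) lies 19 mm behind it (ctrl.grip_point_offset is the distance from the TCP to the grasp point, in mm); z points along the fingers, y is the direction in which the jaws open and shut (so a half turn about z gives the same grasp; the last joint's range is limited). The gripper opens to 88 mm and grips with 3 to 60 N. Pads are 20 mm wide; open, the fingers measure 115 mm over their backs; the gripper's body (75 mm by 178 mm) begins 61 mm behind the grasp point.
Start: joints at [-1.216, 0.423, 1.63, -0, 1.089, -0.019], TCP at [228.238, -581.818, 222.675] pointing down, gripper open.
Joint ranges: [-3, 3], [-0.9, 2.11], [0.09, 2.58], [-1.31, 4.45], [0.11, 2.69], [-2.54, 2.54]. Speed limits (rad/s): [2.39, 2.39, 3.01, 3.14, 3.14, 3.14].

### API

Orientations are given as a rotation vector (axis times angle).
In Python, from workcell import ctrl gives the robot as it stands.
- The arm moves only by the tool move_arm, never from a script. Its argument "increments" is one flat list of numbers, 5 for each row, row after row: the closure in counts, from 0 (fully open) to 255 (shut), then the shift along the tool's x, y, z in mm, then the turn about the tool's z in degrees. In form: [grip, dx, dy, dz, yaw, grip, dx, dy, dz, yaw, ...]. A call has 1 to 12 rows; each row is the pose to reach, as a shift and turn from the pose measured when the call began, along the tool's axes at that moment; what a row does not reach only later rows make up. A row lasts 1/8 s, in which the tool goes at most 62.5 mm and 10.7 degrees, less where a joint would pass 70% of its speed; a pose out of reach is approached as far as the arm can. A call with a gripper value outside its range is refused whole. The fingers move at their own pace and stop on an object; the grip force is fixed at half the most. Time passes only in rows, so rows that repeat a pose let the fingers close. It gives the time, the measured TCP pose, the force and the opening at its end, in the units of the state.
- ctrl.get_obs(): the state, without advancing time (a new reading comes with each control period).
- ctrl.get_image(name): name is "scene" or "top" or "wrist"; returns a dict with "frame" (420x560x3 uint8, red, green, blue), "vertical_fov" (degrees; the focal length in pixels is half the picture's height over the tangent of half this angle, whatever the lens; pixels are square), "cx", "cy" (the principal point, pixels), "pose" (4x4, takes a point from camera to world coordinates); the wrist camera has in their place "mount" (4x4, takes a point from camera to tool coordinates, whose origin is the TCP and whose axes are the flange's). Camera axes: x right, y down, z forward; pixel columns grow to the right and rows downward; lengths in mm; the calibration is good to about 2 mm. A picture is of the moment at which its call begins: read the wrist's pose just before it. There is no depth.
- ctrl.close_job(): hands the job in, once; it reports no verdict.
The state is a dict: "t": time; "qpos": joint angles; "qvel": joint speeds; "joint_torque": joint torques, N m; "ee_pos": TCP position; "orientation": TCP orientation; "ft_force": force on the tool from outside, world axes, zero at the start; "moment": the same for the moment, N m; "width": finger opening in mm.
Only numpy, scipy, OpenCV 4.12 (cv2) and the standard library are available. Lean on these libraries where they do the work, as an engineer would, in place of code of your own. Each camera call takes 0.05 s, during which the arm holds its last target.

### The job

The workshop is over: lay every paint tube that is out on the table flat in the storage tray, one to a lane and lying lengthways in its lane (cap either way), then swing the tray's keeper bar shut across them until it snaps into its catch. Click the tally counter exactly once for each tube packed, swinging its sprung lever fully to the stop and letting it spring right back each time; leave the mug, the bottle and the brush where they are.

Things in the scene. Friction and masses are not known exactly. Their poses are not given: they have to be found in the camera images.
- tube1_center (a point): rigid metal paint tube with black cap, lying flat, 110 mm long, 110 g; all alike. This point: its centre, 15 mm above its underside; x along the tube to the cap. At x -26..+26 mm it is 32 mm wide, 29 mm high (grip here across y, by the upper part); cap 25 mm wide, crimped tail 38 mm wide and 11 mm high. None if absent or held.
- tube2_center (a point): rigid metal paint tube with black cap, lying flat, 110 mm long, 110 g; all alike. This point: its centre, 15 mm above its underside; x along the tube to the cap. At x -26..+26 mm it is 32 mm wide, 29 mm high (grip here across y, by the upper part); cap 25 mm wide, crimped tail 38 mm wide and 11 mm high. None if absent or held.
- tube3_center (a point): rigid metal paint tube with black cap, lying flat, 110 mm long, 110 g; all alike. This point: its centre, 15 mm above its underside; x along the tube to the cap. At x -26..+26 mm it is 32 mm wide, 29 mm high (grip here across y, by the upper part); cap 25 mm wide, crimped tail 38 mm wide and 11 mm high. None if absent or held.
- tube4_center (a point): rigid metal paint tube with black cap, lying flat, 110 mm long, 110 g; all alike. This point: its centre, 15 mm above its underside; x along the tube to the cap. At x -26..+26 mm it is 32 mm wide, 29 mm high (grip here across y, by the upper part); cap 25 mm wide, crimped tail 38 mm wide and 11 mm high. None if absent or held.
- tray: grey tray fixed to the table, 150 (x) by 288 mm (y); origin: centre of underside, z up. Floor 6 mm thick. Four lanes along tray x, centred at y = -99, -33, 33, 99 mm, each 50 mm wide, 138 mm long; ribs between them 16 mm wide, tops 16 mm above the table; end walls 20 mm high. A tube in a lane has its centre 21 mm up. Bar's pivot block at (0, -160), 46 mm high; catch block at (8, 158), 40 mm high
- keeper (a joint): angle of the steel keeper bar about its upright hinge (rad): 0 = shut at its stop, along tray +y across mid-lane; grows clockwise from above, 1.57 = along tray +x, limit 1.7. Stays where left. A sprung ball in the catch resists at 0.06, 5 to 6 N at the knob; past it the bar snaps to 0 and is held. Bar 16 mm wide, 325 mm long, 49 to 59 mm above the table
- keeper_hinge (a point): point on the keeper bar's upright hinge axis, at tray (0, -160) mm, 49 mm above the table
- keeper_knob (a point): the black upright round knob on the keeper bar, 18 mm in diameter, 160 mm from the hinge axis; it stands from the bar's top (59 mm above the table) up to 89 mm; this point is on its axis, 75 mm above the table
- counter: the bench tally counter, fixed to the table: grey housing 120 x 120 mm, 30 mm high, on a 150 x 130 mm foot plate; origin at the centre of its underside, z up. On its top a white dial with a ring of 8 steel pegs turns under the lever.
- lever (a joint): angle of the counter's sprung lever about its upright hinge (rad): 0 = at rest, arm pointing 165 deg anticlockwise from the counter's +x; grows anticlockwise from above to its stop at 1.134. The spring needs 1.6 N at the post at rest, 3.2 N at the stop (plus 0.4 N for the dial), and returns it to 0 within a second once let go
- lever_post (a point): the black upright round thumb post at the lever's end, 16 mm in diameter, 95 mm from the hinge axis; it stands from 48 mm to 80 mm above the table; this point is on its axis, 68 mm above the table. The steel arm below it, 16 mm wide, lies 48 to 56 mm above the table.
- lever_hinge (a point): point on the lever's upright hinge axis at the centre of the counter, 48 mm above the table
- dial (a joint): angle the dial has turned (rad), 0 at the start; a ratchet turns it on by 0.785 (one count, to about 0.03) per swing of the lever to its stop, moving over the last two thirds of the swing; a part swing turns it part way and the next full swing completes that same count. Never turns back. The lever must come back below 0.3 between counts
- mug: white mug standing on the table, 84 mm across, 105 mm high; origin at the centre of its underside; not to be disturbed
- bottle: clear water bottle with a blue cap, 60 mm across, 150 mm high; origin at the centre of its underside; not to be disturbed
- brush: paint brush lying on the table, 200 mm long; origin on its underside; not to be disturbed
Things that resemble listed ones, but are neither listed nor needed, are in the scene too. Leave any purple look-alike of the counter alone.

How it is judged:
By the outcome, as a careful person would: the job done as asked, in the order asked, and still so for the second after the job is handed in, with the robot touching nothing.
Of tube1, tube2, tube3, tube4 only 3 to 4 are there at a start; the rules pass over those that are not, and their reading is None.
At some moment in a run one of tube1, tube2, tube3, tube4 may be knocked a few centimetres aside while the robot is not near it.
Once in a run the grip may slacken for a moment while it holds something.
It also fails if it takes over 210 s, if anything falls off the work surface, if the arm or the gripper's body presses on something with over 40 N, if the wrist force passes 120 N, or if a joint passes its speed limit or range.

## Working session

There is one attempt and no reset: what is moved stays moved. The work goes in short steps, Python scripts to look and compute and a tool call to move; the robot and the scene stay as the last step left them, time stands still between calls to the robot, and variables do not carry over. Pictures are saved under pics/ and viewed, and the job is handed in when it is done.

Besides the shell and the picture viewer there is one more tool, called in YAML: its name, and indented under it one key for each argument. move_arm: Moves the arm, as the interface text tells. Its arguments: {"type":"object","properties":{"increments":{"type":"array","items":{"type":"number"}}},"required":["increments"]}

```bash
ls -la; mkdir -p pics; python3 - <<'E'
from workcell import ctrl
import cv2,numpy as np
o=ctrl.get_obs();print(o)
for n in("scene","top","wrist"):
    im=ctrl.get_image(n);cv2.imwrite(f"pics/{n}0.png",im["frame"][:,:,::-1])
    print(n,{k:(np.round(v,4).tolist() if k!="frame" else 0) for k,v in im.items()})
E
```

```text
total 12
drwxr-xr-x  3 agent agent 4096 Dec  6 19:18 .
drwxr-xr-x 23 root  root  4096 Dec  6 19:18 ..
drwxr-xr-x  2 agent agent 4096 Dec  6 19:18 pics
{'t': 0.0, 'qpos': array([-1.21598778e+00,  4.23806046e-01,  1.63073193e+00, -2.49184367e-05,
        1.08862643e+00, -1.89855267e-02]), 'qvel': array([ 2.46099589e-04, -7.39002178e-04,  4.84195141e-04, -2.28620564e-05,
        1.51186347e-03,  1.19886638e-03]), 'joint_torque': array([ 3.28155744e-03, -5.44615889e+01, -2.73662317e+01,  6.44871150e-02,
        2.27967073e-02, -1.33162016e-04]), 'ee_pos': array([ 228.03979746, -581.27927534,  221.90696655]), 'orientation': array([-3.08536103e+00, -5.83472645e-01,  4.46570949e-04]), 'ft_force': array([ 0.20543201, -0.35252448, -0.23432907]), 'moment': array([ 0.0178868 , -0.00464406,  0.00464873]), 'width': 87.97932867680332}
scene {'frame': 0, 'vertical_fov': 44.6467, 'cx': 279.1783, 'cy': 206.8902, 'pose': [[-0.787, 0.4244, -0.4478, 1322.8968], [0.6169, 0.53, -0.5819, 1086.4389], [-0.0097, -0.7342, -0.6789, 1233.9247], [0.0, 0.0, 0.0, 1.0]]}
top {'frame': 0, 'vertical_fov': 42.6432, 'cx': 271.547, 'cy': 211.4495, 'pose': [[0.0088, -0.9905, 0.1372, 322.8991], [-0.9999, -0.0094, -0.0037, 101.1429], [0.005, -0.1372, -0.9905, 1645.4301], [0.0, 0.0, 0.0, 1.0]]}
wrist {'frame': 0, 'vertical_fov': 66.8872, 'cx': 274.6661, 'cy': 216.6792, 'mount': [[-0.0004, -0.9645, -0.2639, 71.8237], [1.0, -0.0002, -0.0007, -1.6559], [0.0006, -0.2639, 0.9645, -162.2045], [0.0, 0.0, 0.0, 1.0]]}
```

View pics/scene0.png

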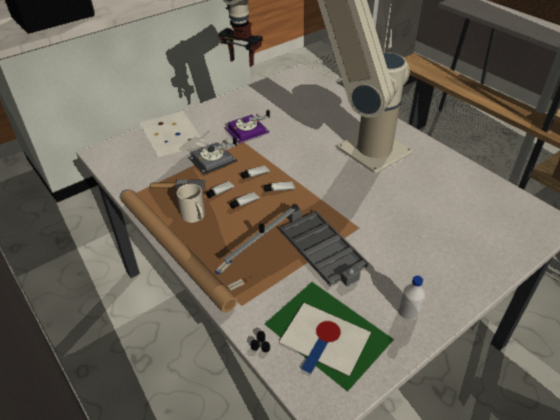

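View pics/top0.png

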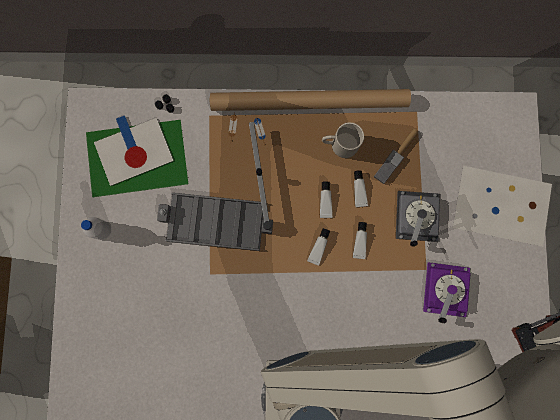

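View pics/wrist0.png

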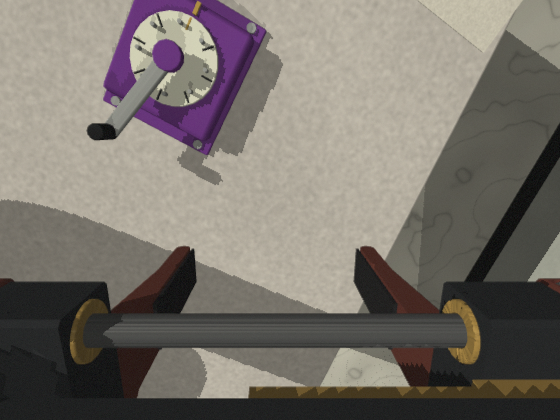

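```bash
python3 - <<'E'
import cv2
a=cv2.imread("pics/top0.png")
cv2.imwrite("pics/z1.png",cv2.resize(a[90:280,150:300],None,fx=4,fy=4,interpolation=cv2.INTER_CUBIC)[:600])
cv2.imwrite("pics/z2.png",cv2.resize(a[115:275,295:455],None,fx=3.7,fy=3.7,interpolation=cv2.INTER_CUBIC))
E
```

```text
(no output)
```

View pics/z1.png

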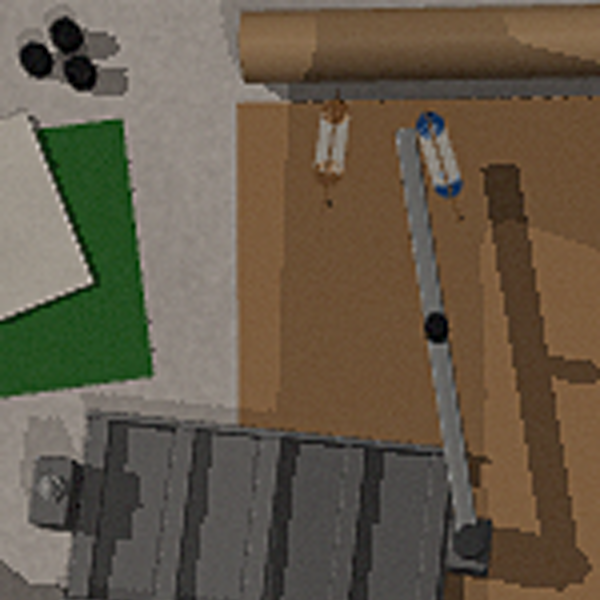

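View pics/z2.png

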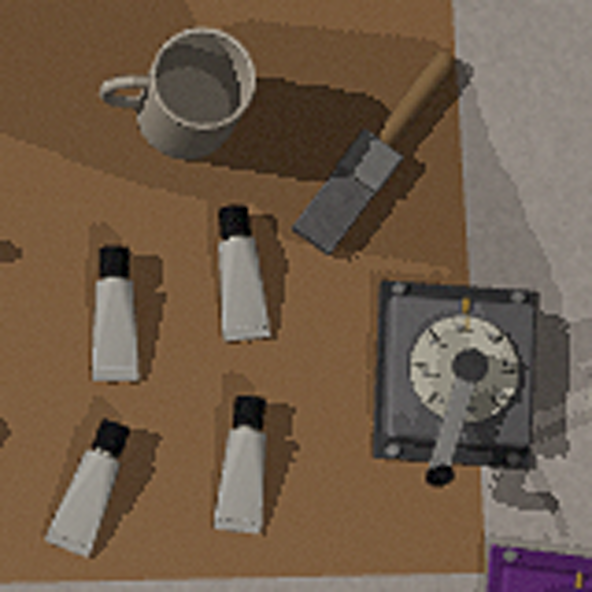

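```bash
cat > h.py <<'E'
from workcell import ctrl
import cv2,numpy as np
from scipy.spatial.transform import Rotation as Rn
def cam(name,save=None):
    o=ctrl.get_obs(); im=ctrl.get_image(name)
    f=im["frame"]; fl=f.shape[0]/2/np.tan(np.radians(im["vertical_fov"])/2)
    if "pose" in im: P=im["pose"]
    else:
        T=np.eye(4);T[:3,:3]=Rn.from_rotvec(o["orientation"]).as_matrix();T[:3,3]=o["ee_pos"];P=T@im["mount"]
    if save: cv2.imwrite(f"pics/{save}.png",f[:,:,::-1])
    return dict(f=f,fl=fl,cx=im["cx"],cy=im["cy"],P=np.array(P),o=o)
def ray(c,uv,z):
    uv=np.atleast_2d(uv).astype(float)
    d=np.c_[(uv[:,0]-c["cx"])/c["fl"],(uv[:,1]-c["cy"])/c["fl"],np.ones(len(uv))]@c["P"][:3,:3].T
    o=c["P"][:3,3]
    return o+d*((z-o[2])/d[:,2])[:,None]
def proj(c,p):
    p=np.atleast_2d(p); q=(p-c["P"][:3,3])@c["P"][:3,:3]
    return np.c_[q[:,0]/q[:,2]*c["fl"]+c["cx"],q[:,1]/q[:,2]*c["fl"]+c["cy"]]
def psi(o):
    R=Rn.from_rotvec(o["orientation"]).as_matrix();return np.degrees(np.arctan2(R[1,0],R[0,0]))
def to_tool(o,target,psi_t=None):
    R=Rn.from_rotvec(o["orientation"]).as_matrix()
    d=R.T@(np.array(target)-o["ee_pos"])
    y=None if psi_t is None else ((psi(o)-psi_t+180)%360-180)
    return np.round(d,1),y
def tubes(c,z=15,amin=60,amax=1e9,verbose=True):
    hsv=cv2.cvtColor(c["f"],cv2.COLOR_RGB2HSV)
    m=((hsv[...,1]<50)&(hsv[...,2]>110)).astype(np.uint8)
    m=cv2.morphologyEx(m,cv2.MORPH_OPEN,np.ones((3,3)))
    cs,_=cv2.findContours(m,cv2.RETR_EXTERNAL,cv2.CHAIN_APPROX_NONE)
    out=[]
    for k in cs:
        if len(k)<8: continue
        w=ray(c,k[:,0],z)[:,:2].astype(np.float32)
        r=cv2.minAreaRect(w); L,W=max(r[1]),min(r[1])
        if 55<L<110 and 22<W<50: out.append((r[0],L,W,k,w))
    return out
E
python3 - <<'E'
from h import *
c=cam("top")
for (ctr,L,W,k,w) in tubes(c): print(np.round(ctr),round(L),round(W),k[:,0].mean(0))
print(c["fl"])
# tray corners & features guess
for n,uv,z in [("hinge",(267.5,226),55),("knob",(259,171),80),("bartip",(252,122),55),("catch",(163.5,212),40),("trayTL",(172.5,193),20),("trayTR",(263,202),20),("trayBR",(266,250),20),("trayBL",(166,239),20),("lever hinge",(422,213),56),("post",(413.5,243.5),80),("mug",(345,140),60),("ctrTL",(398,191),5),("ctrBR",(440,242),5)]:
    print(n,np.round(ray(c,uv,z)[0]))
E
```

```text
[432. -44.] 84 36 [316.91428571 251.32857143]
[ 450. -171.] 82 36 [359.88405797 244.89855072]
[575. -70.] 84 34 [325.27142857 204.67142857]
[ 610. -177.] 84 35 [359.52238806 193.07462687]
538.0233161286301
hinge [499. 107.  55.]
knob [661. 134.  80.]
bartip [818. 157.  55.]
catch [541. 420.  40.]
trayTL [602. 399.  20.]
trayTR [577. 121.  20.]
trayBR [430. 111.  20.]
trayBL [461. 414.  20.]
lever hinge [ 543. -354.   56.]
post [ 449. -320.   80.]
mug [ 763. -126.   60.]
ctrTL [ 618. -296.    5.]
ctrBR [ 461. -421.    5.]
```

```bash
python3 - <<'E'
from h import *
o=ctrl.get_obs()
print(psi(o),to_tool(o,(440,-110,340),0))
E
```

```text
21.417389367991184 (array([ 369.4, -361.7, -117.5]), np.float64(21.417389367991177))
```

move_arm:
  increments: [0, 37, -36, -40, 4, 0, 74, -72, -80, 8, 0, 111, -108, -117, 12, 0, 148, -145, -117, 16, 0, 185, -181, -117, 21.4, 0, 222, -217, -117, 21.4, 0, 259, -253, -117, 21.4, 0, 296, -290, -117, 21.4, 0, 333, -326, -117, 21.4, 0, 369, -362, -117, 21.4, 0, 369, -362, -117, 21.4, 0, 369, -362, -117, 21.4]

```text
t: 1.7
ee_pos: [439.2, -110.0, 339.4]
orientation: [-3.141, -0.002, 0.001]
ft_force: [0.1, -1.0, -0.3]
width: 87.7
```

```bash
python3 - <<'E'
from h import *
c=cam("wrist","w1")
print(c["o"]["ee_pos"],psi(c["o"]),c["o"]["qpos"])
for (ctr,L,W,k,w) in tubes(c): print(np.round(ctr,1),round(L),round(W),k[:,0].mean(0))
E
```

```text
[ 439.23547887 -110.04999157  339.41769381] 0.06694071782511887 [-2.71980566e-01  3.03242273e-02  1.86065677e+00  3.11106280e-04
  1.25152639e+00  1.29754985e+00]
[435.5 -44.7] 81 37 [233.03816794 180.86259542]
[ 454.6 -172.3] 83 37 [316.91034483 168.4137931 ]
[578.2 -70.5] 87 36 [247.46385542  81.01204819]
[ 613.5 -175.8] 88 37 [322.55113636  53.88068182]
```

View pics/w1.png

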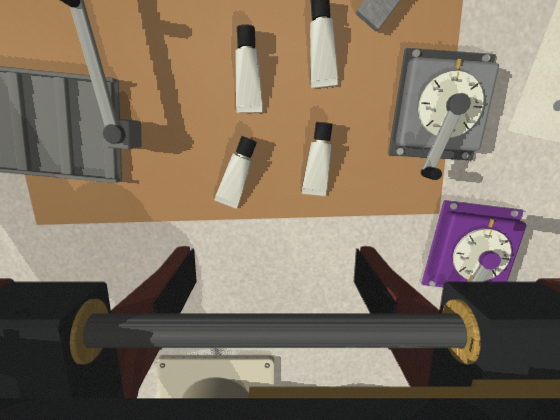

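```bash
cat >> h.py <<'E'
def tube_pose(c,z0=0,lim=None):
    res=[]
    hsv=cv2.cvtColor(c["f"],cv2.COLOR_RGB2HSV)
    for (ctr,L,W,k,w) in tubes(c,z0+15):
        bx=cv2.boxPoints(cv2.minAreaRect(w)); e=[bx[1]-bx[0],bx[2]-bx[1]]
        d=max(e,key=np.linalg.norm); d=d/np.linalg.norm(d)
        def dark(s):
            uv=proj(c,[*(np.array(ctr)+s*d*(L/2+14)),z0+15])[0].astype(int)
            if not(0<=uv[0]<560 and 0<=uv[1]<420): return 255
            return hsv[uv[1],uv[0],2]
        vp,vm=dark(1),dark(-1)
        if vm<vp: d=-d
        if min(vp,vm)>60: print("no cap?",ctr,vp,vm)
        w6=ray(c,k[:,0],z0+6)[:,:2]; s=(w6-ctr)@d
        w15=w.astype(float); n=np.array([-d[1],d[0]])
        t=(w15-ctr)@n; s15=(w15-ctr)@d
        mid=(s15>-L/2+12)&(s15<L/2-8)
        off=(t[mid].max()+t[mid].min())/2
        cen=np.array(ctr)+d*(s.min()+55)+n*off
        res.append((cen[0],cen[1],np.degrees(np.arctan2(d[1],d[0]))))
    return res
E
python3 - <<'E'
from h import *
for n in("wrist","top"):
    c=cam(n)
    for r in tube_pose(c): print(n,np.round(r,1))
    # counter, lever from wrist
    if n=="wrist":
        for nm,uv,z in [("lhinge",(458,104),58),("post",(431,173),80),("khinge",(114,133),60),("trTR",(118,81),20),("trBR",(119,181),20),("ctA",(404,49),2),("ctB",(496,57),4),("ctC",(470,159),4),("ctD",(391,155),4)]: print(nm,np.round(ray(c,uv,z)[0],1))
    
E
```

```text
wrist [446.4 -49.6 -21.9]
wrist [ 466.6 -172.6   -3.9]
wrist [590.4 -69.9   0.9]
wrist [ 625.1 -174.9    2.9]
lhinge [ 542.6 -350.3   58. ]
post [ 454.7 -315.7   80. ]
khinge [505.9 107.2  60. ]
trTR [576.2 111.7  20. ]
trBR [434.7 128.7  20. ]
ctA [ 620.7 -292.7    2. ]
ctB [ 609.8 -424.1    4. ]
ctC [ 466.2 -410.4    4. ]
ctD [ 472.3 -287.8    4. ]
no cap? (571.833740234375, -362.46087646484375) 88 93
top [445.7 -48.4 -18.6]
top [ 573.2 -348.8   84.5]
top [ 5.891e+02 -7.030e+01 -2.000e-01]
top [ 649.9 -173.     4.4]
```

```bash
python3 - <<'E'
from h import *
o=ctrl.get_obs();print(to_tool(o,(446,-49.3,13.5),-21.5))
E
```

```text
(array([  7.1, -61.4, 326. ]), np.float64(21.41414351079112))
```

move_arm:
  increments: [70, 3, -25, 50, 8, 70, 7, -50, 100, 16, 70, 7, -61.4, 150, 21.4, 70, 7, -61.4, 200, 21.4, 70, 7, -61.4, 245, 21.4, 70, 7, -61.4, 280, 21.4, 70, 7, -61.4, 305, 21.4, 70, 7, -61.4, 318, 21.4, 70, 7, -61.4, 326, 21.4, 70, 7, -61.4, 326, 21.4, 70, 7, -61.4, 326, 21.4]

```text
t: 3.22
ee_pos: [446.5, -49.5, 14.2]
orientation: [-3.086, 0.586, -0.001]
ft_force: [-0.2, -0.4, 0.3]
width: 63.6
```

```bash
python3 - <<'E'
from h import *
c=cam("wrist","w2");print(c["o"]["ee_pos"],psi(c["o"]),c["o"]["width"],c["o"]["ft_force"])
E
```

```text
[446.5480365  -49.46310222  14.21231317] -21.49184190721 63.64368571516038 [-0.18111489 -0.36458525  0.31186862]
```

View pics/w2.png

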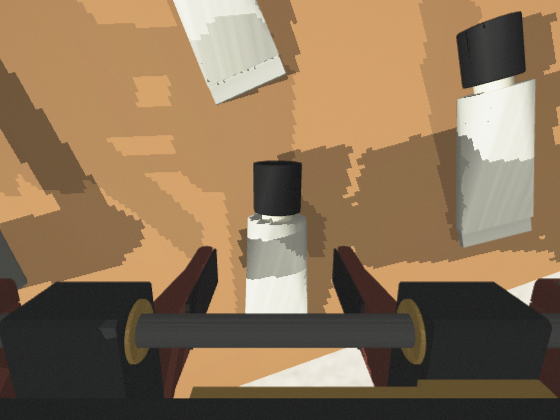

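The tube (cap at px (277,187)) lies centred between the fingers and aligned. Close and lift.

move_arm:
  increments: [255, 0, 0, 0.5, 0, 255, 0, 0, 0.5, 0, 255, 0, 0, 0.5, 0, 255, 0, 0, 0.5, 0, 255, 0, 0, 0.5, 0, 255, 0, 0, 0.5, 0, 255, 0, 0, -30, 0, 255, 0, 0, -80, 0, 255, 0, 0, -130, 0, 255, 0, 0, -180, 0, 255, 0, 0, -180, 0]

```text
t: 4.65
ee_pos: [448.8, -49.8, 197.5]
orientation: [-3.085, 0.585, -0.013]
ft_force: [0.4, 0.4, -1.3]
width: 31.5
```

```bash
python3 - <<'E'
from h import *
o=ctrl.get_obs();print(o["ee_pos"],o["width"],to_tool(o,(440,266,300),-6))
E
```

```text
[448.76549052 -49.79973303 197.5269233 ] 31.527411405010085 (array([-123. , -290.9, -102.7]), np.float64(-15.484710242930106))
```

move_arm:
  increments: [255, -15, -36, -20, -3, 255, -31, -73, -40, -6, 255, -46, -109, -60, -9, 255, -62, -145, -80, -12, 255, -77, -182, -100, -15.5, 255, -92, -218, -102, -15.5, 255, -108, -254, -102, -15.5, 255, -123, -291, -102, -15.5, 255, -123, -291, -102, -15.5, 255, -123, -291, -102, -15.5]

```text
t: 5.9
ee_pos: [439.3, 265.4, 297.8]
orientation: [3.135, -0.163, 0.01]
ft_force: [-0.2, -0.5, -0.7]
width: 31.7
```

```bash
python3 - <<'E'
from h import *
c=cam("wrist","w3");print(c["o"]["ee_pos"],psi(c["o"]),c["o"]["width"],c["o"]["qpos"])
E
```

```text
[439.31482486 265.41416687 297.77634883] -5.954427327068347 31.652909428526442 [ 0.52323563  0.17003443  1.80017206 -0.00532233  1.16725907  2.20004094]
```

View pics/w3.png

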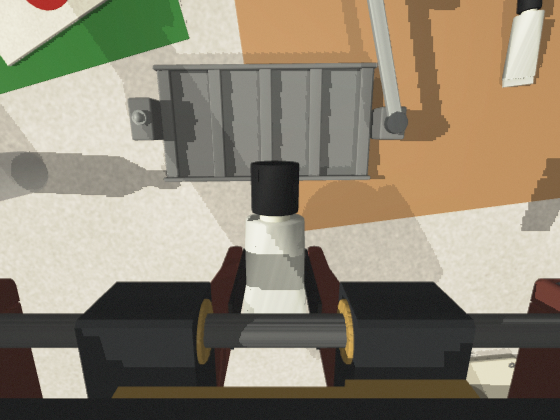

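```bash
python3 - <<'E'
import cv2
a=cv2.imread("pics/w3.png")
cv2.imwrite("pics/z3.png",cv2.resize(a[50:200,120:420],None,fx=2.66,fy=2.66,interpolation=cv2.INTER_CUBIC))
E
```

```text
(no output)
```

View pics/z3.png

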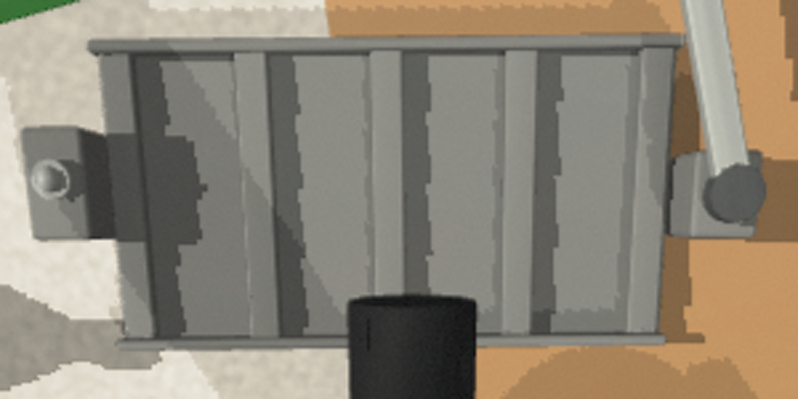

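```bash
python3 - <<'E'
from h import *
c=cam("wrist")
uv=np.array([(88,41),(683,37),(664,340),(118,345)])/2.66+[120,50]
w=ray(c,uv,20)[:,:2]; print(np.round(w,1))
loc=np.array([(75,144),(75,-144),(-75,-144),(-75,144)])
rib=np.array([(250,53,40,66),(386,51,40,0),(520,50,40,-66),(515,333,-69,-66),(265,335,-69,66)],float)
wr=ray(c,rib[:,:2]/2.66+[120,50],16)[:,:2]
def fit(a,b):
    ca,cb=a.mean(0),b.mean(0);H=(a-ca).T@(b-cb)
    th=np.arctan2(H[0,1]-H[1,0],H[0,0]+H[1,1]);R=np.array([[np.cos(th),-np.sin(th)],[np.sin(th),np.cos(th)]])
    t=cb-R@ca;return th,t,R,(a@R.T+t-b)
th,t,R,e=fit(loc,w);print(np.degrees(th),t,e.round(1))
print("rib check local",((wr-t)@R).round(1))
print("hinge",((ray(c,np.array((735,192))/2.66+[120,50],62)[:,:2]-t)@R).round(1),"ball",((ray(c,np.array((50,178))/2.66+[120,50],45)[:,:2]-t)@R).round(1))
for y in(-99,-33,33,99): print(y,(R@[0,y]+t).round(1))
print("tool tilt",Rn.from_rotvec(c["o"]["orientation"]).as_matrix()[:,2].round(4))
E
```

```text
[[606.8 404.3]
 [578.7 121.1]
 [434.1 134.2]
 [461.4 418.4]]
-5.535733541146103 [520.26121219 269.50171942] [[ 2.   1.3]
 [ 2.3 -2.1]
 [-2.3 -0.8]
 [-1.9  1.7]]
rib check local [[ 67.9  66.1]
 [ 68.2   0.1]
 [ 68.1 -64.8]
 [-68.9 -65.5]
 [-68.9  66. ]]
hinge [[ 1.000e-01 -1.579e+02]] ball [[  9.6 158. ]]
-99 [510.7 171. ]
-33 [517.1 236.7]
33 [523.4 302.3]
99 [529.8 368. ]
tool tilt [ 0.0065 -0.0019 -1.    ]
```

```bash
python3 - <<'E'
from h import *
o=ctrl.get_obs();print(to_tool(o,(530,368,20.5),-5.5))
E
```

```text
(array([  76.9, -112.1,  278.5]), np.float64(-0.5353667745563655))
```

move_arm:
  increments: [255, 30, -45, 40, -0.5, 255, 60, -90, 80, -0.5, 255, 77, -112, 130, -0.5, 255, 77, -112, 180, -0.5, 255, 77, -112, 220, -0.5, 255, 77, -112, 245, -0.5, 255, 77, -112, 262, -0.5, 255, 77, -112, 272, -0.5, 255, 77, -112, 278, -0.5, 255, 77, -112, 278.5, -0.5, 255, 77, -112, 278.5, -0.5]

```text
t: 7.38
ee_pos: [530.5, 368.2, 21.3]
orientation: [3.138, -0.152, 0.013]
ft_force: [-0.1, -0.8, -1.0]
width: 31.2
```

```bash
python3 - <<'E'
from h import *
c=cam("wrist","w4");print(c["o"]["ee_pos"],psi(c["o"]),c["o"]["width"],c["o"]["ft_force"],"tilt",Rn.from_rotvec(c["o"]["orientation"]).as_matrix()[:,2].round(4))
E
```

```text
[530.49147273 368.23219494  21.26751191] -5.5321978806278125 31.247040853366272 [-0.11257416 -0.83494343 -1.00178988] tilt [ 8.2e-03 -7.0e-04 -1.0e+00]
```

View pics/w4.png

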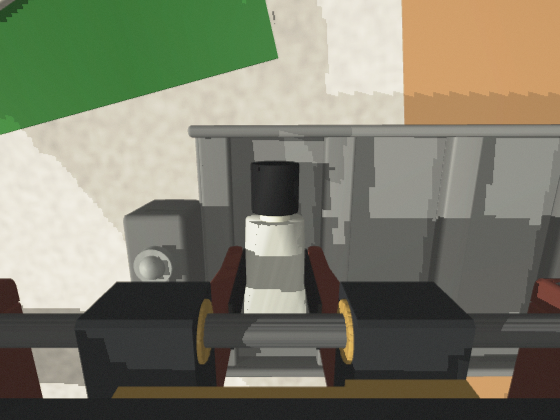

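move_arm:
  increments: [255, 0, 0, 0.8, 0, 125, 0, 0, 0.8, 0, 125, 0, 0, 0.8, 0, 125, 0, 0, 0.8, 0, 125, 0, 0, -30, 0, 125, 0, 0, -80, 0, 125, 0, 0, -130, 0, 125, -30, 30, -180, 0, 125, -60, 80, -230, 0, 125, -90, 130, -280, 0, 125, -100, 130, -300, 0, 125, -100, 130, -300, 0]

```text
t: 8.93
ee_pos: [416.2, 248.5, 323.8]
orientation: [-3.135, 0.152, -0.022]
ft_force: [0.9, 1.0, -1.2]
width: 44.7
```

```bash
python3 - <<'E'
from h import *
c=cam("wrist","w5")
o=c["o"];print(o["ee_pos"],o["width"],"tilt",Rn.from_rotvec(o["orientation"]).as_matrix()[:,2].round(4))
for r in tube_pose(c,6): print(np.round(r,1))
print(to_tool(o,(440,-110,330),0))
E
```

```text
[416.19723033 248.4694018  323.83488928] 44.7447882063063 tilt [ 0.0139  0.0025 -0.9999]
no cap? (446.437255859375, -144.19752502441406) 158 178
no cap? (576.0899047851562, -62.02220916748047) 255 179
[  57.8 -113.7   -6.3]
[112.3 683.3 175.1]
[ 464.6 -142.     7. ]
[568.3 -61.3 174.8]
(array([ 58.5, 354.4,  -6.7]), np.float64(-5.567465546993645))
```

View pics/w5.png

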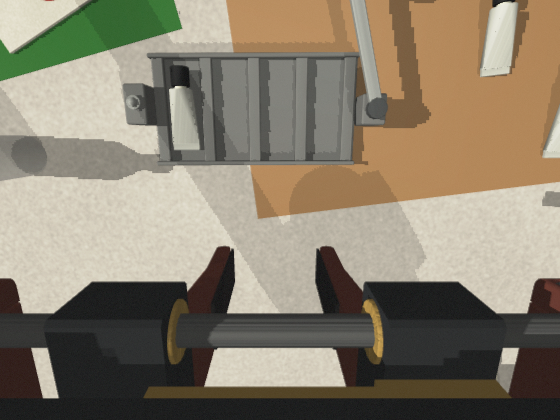

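move_arm:
  increments: [100, 6, 38, 0, -2, 100, 12, 80, 0, -4, 100, 19, 122, 0, -5.6, 100, 26, 164, -2, -5.6, 100, 33, 206, -3, -5.6, 100, 40, 248, -4, -5.6, 100, 47, 290, -5, -5.6, 100, 54, 330, -6, -5.6, 100, 58, 354, -6, -5.6, 100, 58, 354, -6, -5.6, 100, 58, 354, -6, -5.6, 100, 58, 354, -6, -5.6]

```text
t: 10.48
ee_pos: [439.7, -108.3, 327.3]
orientation: [-3.14, -0.003, -0.017]
ft_force: [0.5, 0.1, 0.5]
width: 53.1
```

```bash
python3 - <<'E'
from h import *
c=cam("wrist","w6")
o=c["o"];print(o["ee_pos"],o["width"],psi(o),"tilt",Rn.from_rotvec(o["orientation"]).as_matrix()[:,2].round(4))
for r in tube_pose(c): print(np.round(r,1),to_tool(o,(r[0],r[1],13.5),r[2]))
E
```

```text
[ 439.69009197 -108.32528503  327.33332259] 53.06494676800334 0.12017159366549111 tilt [ 0.0108  0.0017 -0.9999]
[ 466.2 -174.3   -6.8] (array([ 23. ,  66.6, 314. ]), np.float64(6.94878582858982))
[ 5.911e+02 -7.030e+01 -2.000e-01] (array([148.1, -37.2, 315.5]), np.float64(0.3114021887773504))
[ 625.5 -174.7    3. ] (array([182.2,  67.3, 315.7]), np.float64(-2.915619565010644))
```

View pics/w6.png

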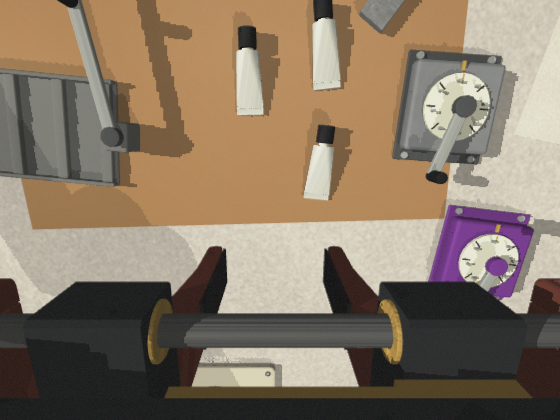

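move_arm:
  increments: [90, 40, -10, 40, 0.2, 90, 80, -20, 80, 0.2, 90, 120, -30, 120, 0.2, 90, 148, -37, 165, 0.2, 90, 148, -37, 210, 0.2, 90, 148, -37, 250, 0.2, 90, 148, -37, 280, 0.2, 90, 148, -37, 300, 0.2, 90, 148, -37, 310, 0.2, 90, 148, -37, 315.5, 0.2, 90, 148, -37, 315.5, 0.2, 90, 148, -37, 315.5, 0.2]

```text
t: 12.02
ee_pos: [591.8, -70.7, 14.6]
orientation: [-3.14, 0.002, -0.02]
ft_force: [-0.4, -0.8, -0.5]
width: 56.9
```

```bash
python3 - <<'E'
from h import *
c=cam("wrist","w7");o=c["o"]
print(o["ee_pos"],psi(o),o["width"],o["ft_force"],"tilt",Rn.from_rotvec(o["orientation"]).as_matrix()[:,2].round(4))
E
```

```text
[591.78156513 -70.69362216  14.63510152] -0.07645424831334696 56.887816365267064 [-0.41388349 -0.77731523 -0.54049254] tilt [ 0.0127  0.0013 -0.9999]
```

View pics/w7.png

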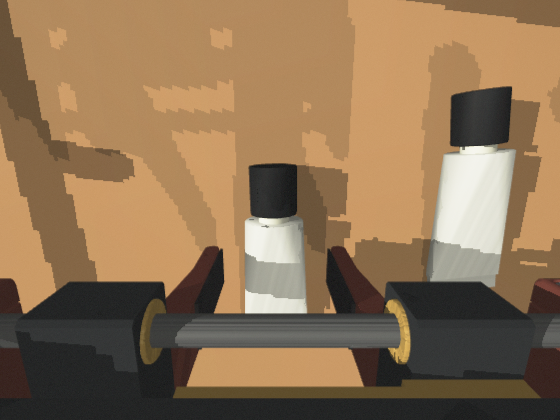

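Tube centred again (cap at px (273,190)). Close and lift.

move_arm:
  increments: [255, 0, 0, 1, 0, 255, 0, 0, 1, 0, 255, 0, 0, 1, 0, 255, 0, 0, 1, 0, 255, 0, 0, 1, 0, 255, 0, 0, -20, 0, 255, 0, 0, -60, 0, 255, 0, 0, -100, 0, 255, 0, 0, -120, 0, 255, 0, 0, -120, 0, 255, 0, 0, -120, 0, 255, 0, 0, -120, 0]

```text
t: 13.58
ee_pos: [589.4, -70.7, 133.5]
orientation: [-3.14, 0.002, -0.016]
ft_force: [0.2, 0.4, -0.4]
width: 32.1
```

```bash
python3 - <<'E'
from h import *
o=ctrl.get_obs();print(o["ee_pos"],o["width"],to_tool(o,(523.5,302.3,130),-5.5),"tilt",Rn.from_rotvec(o["orientation"]).as_matrix()[:,2].round(4))
E
```

```text
[589.41617304 -70.72548356 133.45346393] 32.05446272445106 (array([ -66.4, -372.9,    3.4]), np.float64(5.423303160917726)) tilt [ 0.0105  0.0016 -0.9999]
```

move_arm:
  increments: [255, -8, -47, 0, 1, 255, -16, -94, 0, 2, 255, -25, -140, 0, 3, 255, -33, -187, 1, 4, 255, -41, -233, 2, 5, 255, -50, -280, 3, 5.4, 255, -58, -326, 3, 5.4, 255, -64, -360, 3, 5.4, 255, -66.4, -373, 3, 5.4, 255, -66.4, -373, 3, 5.4, 255, -66.4, -373, 3, 5.4, 255, -66.4, -373, 3, 5.4]

```text
t: 15.08
ee_pos: [523.8, 301.2, 130.3]
orientation: [-3.136, 0.152, -0.016]
ft_force: [-1.0, 0.2, -1.4]
width: 31.9
```

```bash
python3 - <<'E'
from h import *
c=cam("wrist","w8");o=c["o"];print(o["ee_pos"],o["width"],to_tool(o,(523.5,302.3,20.8),-5.5),"tilt",Rn.from_rotvec(o["orientation"]).as_matrix()[:,2].round(4))
E
```

```text
[523.79120259 301.1732602  130.27389304] 31.905181050918184 (array([ -1.5,  -0.8, 109.5]), np.float64(-0.05983219114187932)) tilt [ 0.0102  0.0013 -0.9999]
```

View pics/w8.png

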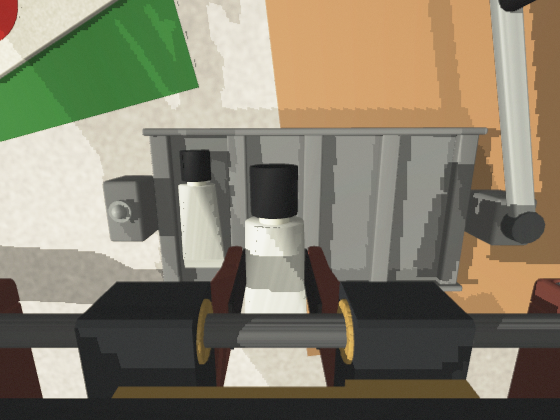

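move_arm:
  increments: [255, -1.5, -1, 40, 0, 255, -1.5, -1, 75, 0, 255, -1.5, -1, 95, 0, 255, -1.5, -1, 106, 0, 255, -1.5, -1, 110, 0, 255, -1.5, -1, 110, 0, 255, -1.5, -1, 110, 0, 125, -1.5, -1, 110, 0, 125, -1.5, -1, 110, 0, 125, -1.5, -1, 110, 0, 125, -1.5, -1, 110, 0]

```text
t: 16.5
ee_pos: [523.6, 302.6, 20.4]
orientation: [-3.136, 0.152, -0.016]
ft_force: [0.2, 0.1, 0.4]
width: 44.7
```

move_arm:
  increments: [125, 0, 0, -30, 0, 125, 0, 0, -80, 0, 125, 0, 0, -130, 0, 100, -20, 50, -180, 0, 100, -40, 100, -220, 0, 100, -60, 150, -260, 0, 100, -80, 200, -300, 0, 100, -90, 250, -310, 0, 100, -90, 290, -310, 0, 100, -90, 290, -310, 0, 100, -90, 290, -310, 0, 100, -90, 290, -310, 0]

```text
t: 18.0
ee_pos: [402.8, 23.2, 328.5]
orientation: [-3.136, 0.15, -0.015]
ft_force: [-0.1, -0.6, 0.6]
width: 53.1
```

```bash
python3 - <<'E'
from h import *
c=cam("wrist","w9")
o=c["o"];print(o["ee_pos"],o["width"],psi(o),"tilt",Rn.from_rotvec(o["orientation"]).as_matrix()[:,2].round(4))
for r in tube_pose(c): print(np.round(r,1),to_tool(o,(r[0],r[1],13.5),r[2]))
E
```

```text
[402.8434473   23.23142683 328.45222339] 53.092194934463855 -5.466263751907492 tilt [ 0.0098  0.0017 -1.    ]
no cap? (499.10052490234375, 355.88531494140625) 69 187
no cap? (596.3425903320312, -174.42654418945312) 255 178
[512.4 340.5  -7.1] (array([  75.8, -325.5,  316.6]), np.float64(1.6817889405058395))
[ 467.1 -173.1   -8.2] (array([ 79.7, 190.2, 315.2]), np.float64(2.6926603508757125))
[ 5.310e+02  3.731e+02 -4.000e-01] (array([  91.2, -359.7,  316.8]), np.float64(-5.025022666378163))
[ 572.8 -174.4 -179.9] (array([185. , 181.4, 316.3]), np.float64(174.47126676567063))
```

View pics/w9.png

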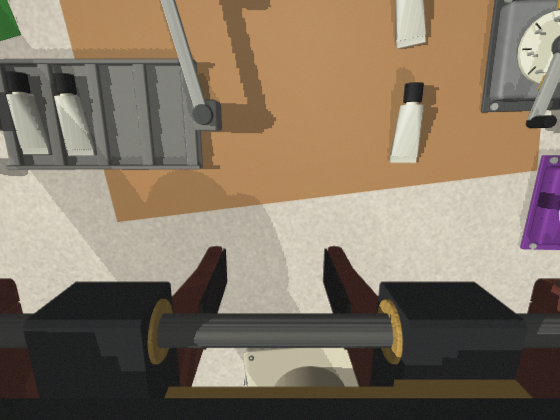

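move_arm:
  increments: [90, 18, 45, 40, 1, 90, 36, 90, 80, 1, 90, 54, 135, 120, 1, 90, 72, 175, 160, 1, 90, 79.5, 190, 210, 1, 90, 79.5, 190, 250, 1, 90, 79.5, 190, 280, 1, 90, 79.5, 190, 300, 1, 90, 79.5, 190, 310, 1, 90, 79.5, 190, 315.5, 1, 90, 79.5, 190, 315.5, 1, 90, 79.5, 190, 315.5, 1]

```text
t: 19.55
ee_pos: [467.5, -173.0, 13.8]
orientation: [-3.135, 0.176, -0.017]
ft_force: [-0.9, -0.4, -0.2]
width: 56.6
```

```bash
python3 - <<'E'
from h import *
c=cam("wrist","w10");o=c["o"]
print(o["ee_pos"],psi(o),o["width"],o["ft_force"],"tilt",Rn.from_rotvec(o["orientation"]).as_matrix()[:,2].round(4))
E
```

```text
[ 467.46204776 -173.00626167   13.82819153] -6.442289964409761 56.63703618280353 [-0.93537576 -0.38830093 -0.18515285] tilt [ 0.0108  0.0012 -0.9999]
```

View pics/w10.png

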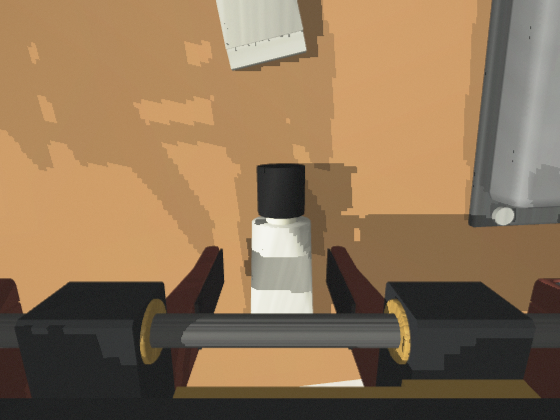

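Tube (cap px (281,190)) is between the fingers, aligned to within a degree or two.

move_arm:
  increments: [255, 0, 0, 0.3, 0, 255, 0, 0, 0.3, 0, 255, 0, 0, 0.3, 0, 255, 0, 0, 0.3, 0, 255, 0, 0, 0.3, 0, 255, 0, 0, -20, 0, 255, 0, 0, -60, 0, 255, 0, 0, -100, 0, 255, 0, 0, -120, 0, 255, 0, 0, -120, 0, 255, 0, 0, -120, 0, 255, 0, 0, -120, 0]

```text
t: 21.1
ee_pos: [465.3, -172.8, 132.6]
orientation: [-3.134, 0.176, -0.013]
ft_force: [-0.3, 0.1, -1.5]
width: 31.7
```

```bash
python3 - <<'E'
from h import *
o=ctrl.get_obs();print(o["ee_pos"],o["width"],to_tool(o,(517,236.7,133),-5.5),"tilt",Rn.from_rotvec(o["orientation"]).as_matrix()[:,2].round(4))
E
```

```text
[ 465.34172318 -172.84336564  132.5866183 ] 31.68294625910463 (array([   5.4, -412.8,    0.9]), np.float64(-0.9447848191971957)) tilt [ 0.0086  0.0021 -1.    ]
```

move_arm:
  increments: [255, 0, -50, 0, -1, 255, 1, -100, 0, -1, 255, 2, -150, 0, -1, 255, 3, -200, 0, -1, 255, 4, -250, 0, -1, 255, 5, -300, 0, -1, 255, 5.5, -350, 1, -1, 255, 5.5, -395, 1, -1, 255, 5.5, -413, 1, -1, 255, 5.5, -413, 1, -1, 255, 5.5, -413, 1, -1, 255, 5.5, -413, 1, -1]

```text
t: 22.6
ee_pos: [517.0, 235.5, 132.8]
orientation: [-3.136, 0.152, -0.012]
ft_force: [0.3, -1.1, -1.2]
width: 31.9
```

```bash
python3 - <<'E'
from h import *
c=cam("wrist","w11");o=c["o"];print(o["ee_pos"],o["width"],to_tool(o,(517,236.7,20.5),-5.5),"tilt",Rn.from_rotvec(o["orientation"]).as_matrix()[:,2].round(4))
E
```

```text
[517.02844163 235.5108115  132.77778415] 31.8617655087056 (array([ -1. ,  -0.9, 112.3]), np.float64(-0.03994948544428212)) tilt [ 0.008   0.0017 -1.    ]
```

View pics/w11.png

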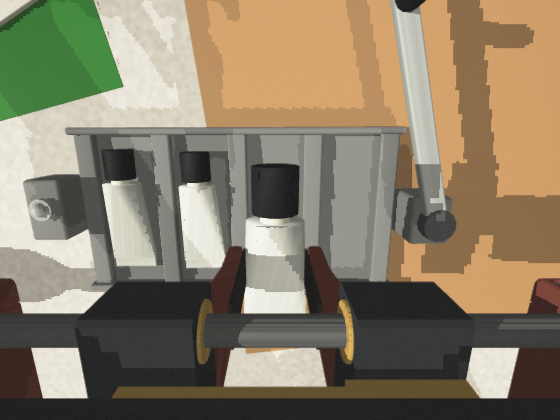

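move_arm:
  increments: [255, -1, -1, 40, 0, 255, -1, -1, 75, 0, 255, -1, -1, 97, 0, 255, -1, -1, 108, 0, 255, -1, -1, 112, 0, 255, -1, -1, 112.5, 0, 255, -1, -1, 112.5, 0, 125, -1, -1, 112.5, 0, 125, -1, -1, 112.5, 0, 125, -1, -1, 112.5, 0, 125, -1, -1, 112.5, 0]

```text
t: 24.02
ee_pos: [517.2, 237.0, 20.5]
orientation: [-3.136, 0.152, -0.013]
ft_force: [0.9, -0.0, -0.8]
width: 44.7
```

move_arm:
  increments: [125, 0, 0, -30, 0, 125, 0, 0, -80, 0, 125, 0, 0, -130, 0, 100, 0, 50, -180, 0, 100, 0, 100, -220, 0, 100, 0, 150, -250, 0, 100, 0, 200, -250, 0, 100, 0, 250, -250, 0, 100, 0, 290, -250, 0, 100, 0, 290, -250, 0, 100, 0, 290, -250, 0, 100, 0, 290, -250, 0]

```text
t: 25.52
ee_pos: [487.2, -51.1, 269.6]
orientation: [-3.135, 0.149, -0.013]
ft_force: [0.3, 0.3, -0.9]
width: 53.2
```

```bash
python3 - <<'E'
from h import *
c=cam("wrist","w12")
o=c["o"];print(o["ee_pos"],o["width"],psi(o),"tilt",Rn.from_rotvec(o["orientation"]).as_matrix()[:,2].round(4))
for r in tube_pose(c): print(np.round(r,1),to_tool(o,(r[0],r[1],13.5),r[2]))
E
```

```text
[487.24372948 -51.07237585 269.61567539] 53.19679118219834 -5.45567036042004 tilt [ 0.0083  0.0021 -1.    ]
no cap? (644.6829223632812, -379.1358337402344) 255 131
[ 625.9 -171.8    5.6] (array([147.4, 107.7, 257. ]), np.float64(-11.07905006775647))
[ 623.4 -379.4 -178.3] (array([164.7, 314.6, 256.5]), np.float64(172.82121562590805))
```

View pics/w12.png

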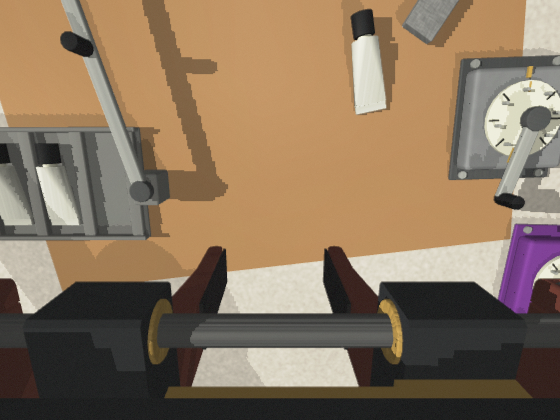

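move_arm:
  increments: [90, 37, 27, 30, -3, 90, 74, 55, 60, -6, 90, 111, 82, 100, -9, 90, 147, 109, 140, -10, 90, 147, 109, 180, -10, 90, 147, 109, 210, -10, 90, 147, 109, 232, -10, 90, 147, 109, 247, -10, 90, 147, 109, 254, -10, 90, 147, 109, 257, -10, 90, 147, 109, 257, -10, 90, 147, 109, 257, -10]

```text
t: 27.08
ee_pos: [625.8, -173.2, 14.3]
orientation: [-3.138, -0.125, -0.015]
ft_force: [0.2, 0.3, 0.2]
width: 56.4
```

```bash
python3 - <<'E'
from h import *
c=cam("wrist","w13");o=c["o"]
print(o["ee_pos"],psi(o),o["width"],o["ft_force"],"tilt",Rn.from_rotvec(o["orientation"]).as_matrix()[:,2].round(4))
E
```

```text
[ 625.84599238 -173.17002508   14.26755951] 4.553218622511681 56.43066524822672 [0.1826694  0.31402506 0.17458287] tilt [ 0.0094  0.0017 -1.    ]
```

View pics/w13.png

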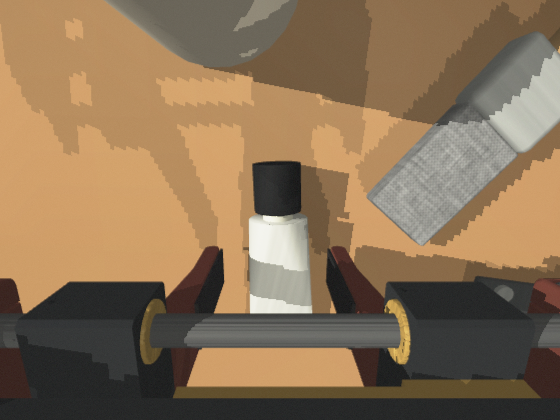

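move_arm:
  increments: [255, 0, 0, 0.5, 0, 255, 0, 0, 0.5, 0, 255, 0, 0, 0.5, 0, 255, 0, 0, 0.5, 0, 255, 0, 0, 0.5, 0, 255, 0, 0, -20, 0, 255, 0, 0, -60, 0, 255, 0, 0, -100, 0, 255, 0, 0, -130, 0, 255, 0, 0, -130, 0, 255, 0, 0, -130, 0, 255, 0, 0, -130, 0]

```text
t: 28.62
ee_pos: [623.6, -173.0, 142.7]
orientation: [-3.137, -0.125, -0.011]
ft_force: [-0.6, 0.0, -0.3]
width: 32.1
```

```bash
python3 - <<'E'
from h import *
o=ctrl.get_obs();print(o["ee_pos"],o["width"],to_tool(o,(511,171,143),-5.5),"tilt",Rn.from_rotvec(o["orientation"]).as_matrix()[:,2].round(4))
E
```

```text
[ 623.57374345 -173.02894925  142.67467106] 32.094756440411146 (array([-8.490e+01, -3.519e+02, -2.000e-01]), np.float64(10.057255224563875)) tilt [ 0.0068  0.0025 -1.    ]
```

move_arm:
  increments: [255, -11, -45, 0, 2, 255, -22, -90, 0, 4, 255, -33, -135, 0, 6, 255, -44, -180, 0, 8, 255, -55, -225, 0, 10, 255, -66, -270, 0, 10, 255, -76, -315, 0, 10, 255, -85, -345, 0, 10, 255, -85, -352, 0, 10, 255, -85, -352, 0, 10, 255, -85, -352, 0, 10, 255, -85, -352, 0, 10]

```text
t: 30.12
ee_pos: [511.2, 170.2, 142.7]
orientation: [-3.135, 0.151, -0.01]
ft_force: [-0.4, 0.6, -1.1]
width: 31.6
```

```bash
python3 - <<'E'
from h import *
c=cam("wrist","w14");o=c["o"];print(o["ee_pos"],o["width"],to_tool(o,(511,171,20.5),-5.5),"tilt",Rn.from_rotvec(o["orientation"]).as_matrix()[:,2].round(4))
E
```

```text
[511.19558679 170.17261401 142.65230346] 31.595759407888508 (array([ -1.1,  -0.4, 122.1]), np.float64(-0.02602266160226918)) tilt [ 0.0066  0.0024 -1.    ]
```

View pics/w14.png

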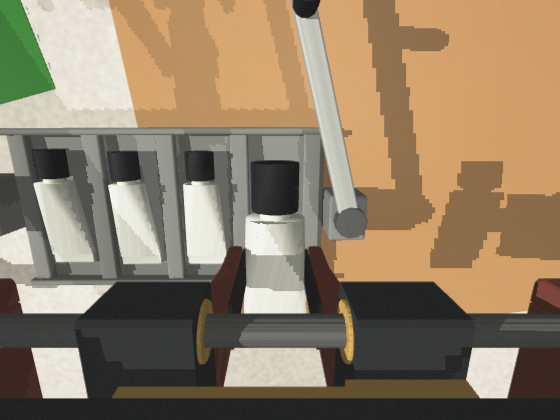

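move_arm:
  increments: [255, -1, 0, 40, 0, 255, -1, 0, 80, 0, 255, -1, 0, 105, 0, 255, -1, 0, 117, 0, 255, -1, 0, 121, 0, 255, -1, 0, 122, 0, 255, -1, 0, 122, 0, 135, -1, 0, 122, 0, 135, -1, 0, 122, 0, 135, -1, 0, 122, 0, 135, -1, 0, 122, 0]

```text
t: 31.55
ee_pos: [511.0, 170.7, 20.8]
orientation: [-3.135, 0.151, -0.01]
ft_force: [-0.6, -0.1, -0.3]
width: 41.6
```

move_arm:
  increments: [135, 0, 0, -30, 0, 135, 0, 0, -80, 0, 135, 0, 0, -130, 0, 135, -20, -20, -180, 0, 135, -40, -40, -230, 0, 135, -60, -60, -280, 0, 135, -60, -60, -310, 0, 135, -60, -60, -310, 0, 135, -60, -60, -310, 0, 135, -60, -60, -310, 0]

```text
t: 32.8
ee_pos: [454.4, 234.8, 328.8]
orientation: [-3.137, 0.152, -0.006]
ft_force: [0.9, -0.3, -0.3]
width: 41.2
```

```bash
python3 - <<'E'
from h import *
c=cam("wrist","w15")
o=c["o"];print(o["ee_pos"],o["width"],psi(o),"tilt",Rn.from_rotvec(o["orientation"]).as_matrix()[:,2].round(4))
t=np.array([520.26,269.5]);a=np.radians(-5.5);R=np.array([[np.cos(a),-np.sin(a)],[np.sin(a),np.cos(a)]])
for r in tube_pose(c,6): print(np.round(r,1),((np.array(r[:2])-t)@R).round(1))
E
```

```text
[454.36047884 234.82539045 328.80404283] 41.1960807148698 -5.548160140411953 tilt [ 0.004   0.0011 -1.    ]
[  65.4 -125.7  174.3] [-414.9 -437. ]
[141.7 669.1 174.6] [-415.1  361.4]
```

View pics/w15.png

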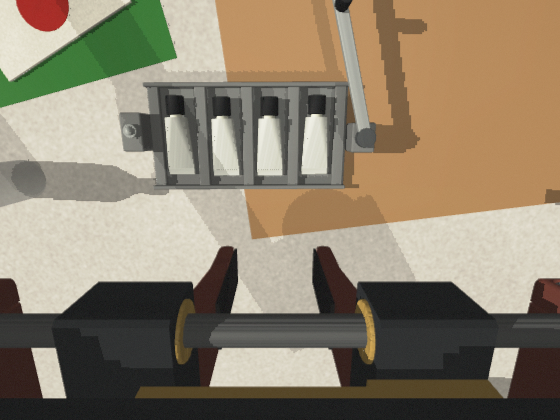

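```bash
python3 - <<'E'
from h import *
c=cam("wrist");ct=cam("top","t2")
print(ray(c,(343,4),87).round(1))
g=cv2.cvtColor(ct["f"],cv2.COLOR_RGB2GRAY)
print(ray(c,(366,136),62).round(1))
z=ct["f"][90:260,150:300,::-1];cv2.imwrite("pics/z4.png",cv2.resize(z,None,fx=3.5,fy=3.5,interpolation=cv2.INTER_CUBIC))
E
```

```text
[[653.6 140.8  87. ]]
[[506.9 111.7  62. ]]
```

View pics/z4.png

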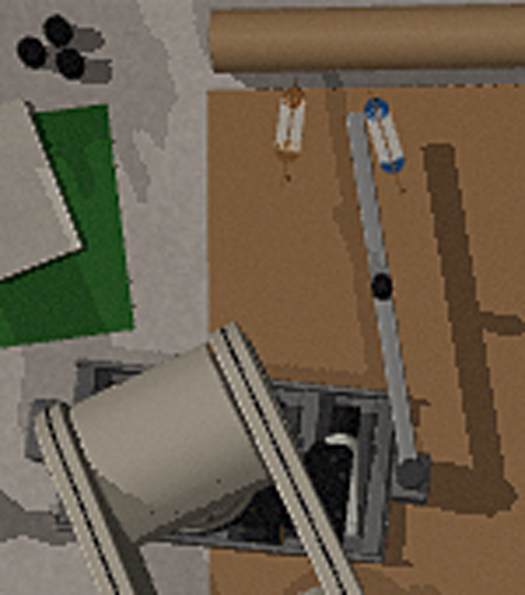

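```bash
python3 - <<'E'
from h import *
o=ctrl.get_obs();print(to_tool(o,(590,127,200),10))
E
```

```text
(array([144.5,  94.7, 129.9]), np.float64(-15.543603151463088))
```

move_arm:
  increments: [140, 30, 19, 10, -4, 140, 60, 38, 40, -8, 140, 90, 57, 70, -12, 140, 120, 76, 100, -15.5, 140, 144.5, 95, 130, -15.5, 140, 144.5, 95, 130, -15.5, 140, 144.5, 95, 130, -15.5, 140, 144.5, 95, 130, -15.5]

```text
t: 33.95
ee_pos: [590.0, 127.6, 201.1]
orientation: [-3.128, -0.274, -0.01]
ft_force: [0.6, -0.2, 0.5]
width: 39.3
```

```bash
python3 - <<'E'
from h import *
c=cam("wrist","w16");o=c["o"];print(o["ee_pos"],o["width"],psi(o),"tilt",Rn.from_rotvec(o["orientation"]).as_matrix()[:,2].round(4))
E
```

```text
[590.01235305 127.56258301 201.12291708] 39.304770093865955 10.004306963974525 tilt [ 0.0065  0.002  -1.    ]
```

View pics/w16.png

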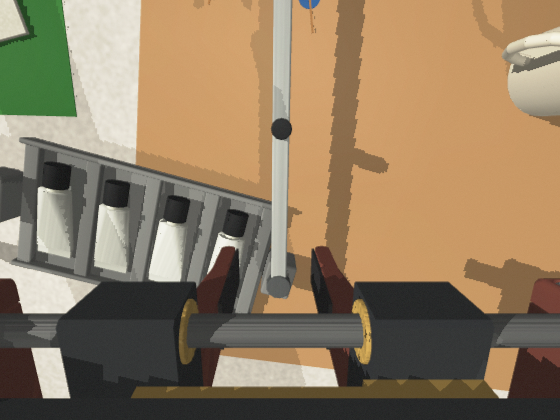

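```bash
python3 - <<'E'
from h import *
c=cam("wrist");o=c["o"]
k=ray(c,(281.5,128.5),89)[0];h=ray(c,(278.5,287),62)[0]
b1=ray(c,(285,20),59)[0];b2=ray(c,(280,240),59)[0]
print(k.round(1),h.round(1),np.degrees(np.arctan2(*(k-h)[1::-1])),np.linalg.norm((k-h)[:2]),np.degrees(np.arctan2(*(b1-b2)[1::-1])))
print(to_tool(o,(k[0],k[1],64),10))
E
```

```text
[662.8 136.5  89. ] [505.7 110.6  62. ] 9.366820202287272 159.21559131111638 9.002225928357708
(array([ 72.2,   4. , 137.7]), np.float64(0.010337944939266208))
```

move_arm:
  increments: [140, 30, 2, 20, 0.5, 140, 60, 4, 40, 0.5, 140, 72, 4, 70, 0.5, 140, 72, 4, 100, 0.5, 140, 72, 4, 122, 0.5, 140, 72, 4, 134, 0.5, 140, 72, 4, 137, 0.5, 175, 72, 4, 137, 0.5, 175, 72, 4, 137, 0.5, 175, 72, 4, 137, 0.5]

```text
t: 35.3
ee_pos: [663.0, 136.4, 65.4]
orientation: [-3.129, -0.26, -0.013]
ft_force: [0.4, -0.3, 0.9]
width: 27.5
```

```bash
python3 - <<'E'
from h import *
c=cam("wrist","w17");o=c["o"];print(o["ee_pos"],o["width"],psi(o),o["ft_force"],"tilt",Rn.from_rotvec(o["orientation"]).as_matrix()[:,2].round(4))
H=np.array([505.5,110.5]);R=Rn.from_rotvec(o["orientation"]).as_matrix()
for a in range(9,90,5):
    p=H+160*np.array([np.cos(np.radians(a)),np.sin(np.radians(a))]);d=R.T@(np.array([*p,64.5])-o["ee_pos"]);print(a,d.round(1),round(psi(o)-a,1))
E
```

```text
[663.00486126 136.44968225  65.424642  ] 27.548363788828684 9.509277059956556 [ 0.38944612 -0.30639482  0.86454024] tilt [ 0.0079  0.0022 -1.    ]
9 [0.4 1.  0.9] 0.5
14 [ -0.1 -13.    0.9] -4.5
19 [ -1.8 -26.8   0.9] -9.5
24 [ -4.7 -40.5   0.9] -14.5
29 [ -8.8 -53.8   0.9] -19.5
34 [-14.  -66.8   0.9] -24.5
39 [-20.4 -79.2   0.8] -29.5
44 [-27.8 -91.    0.8] -34.5
49 [ -36.2 -102.2    0.7] -39.5
54 [ -45.5 -112.6    0.7] -44.5
59 [ -55.7 -122.1    0.6] -49.5
64 [ -66.7 -130.7    0.5] -54.5
69 [ -78.4 -138.3    0.4] -59.5
74 [ -90.7 -144.8    0.3] -64.5
79 [-103.6 -150.3    0.2] -69.5
84 [-1.168e+02 -1.546e+02  1.000e-01] -74.5
89 [-130.4 -157.7    0. ] -79.5
```

View pics/w17.png

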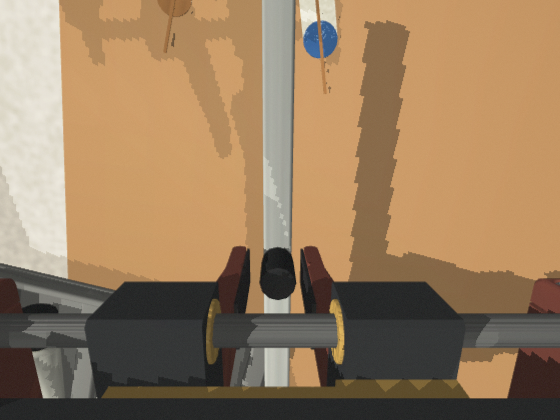

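move_arm:
  increments: [175, 0, -13, 0, -4.5, 175, -2, -27, 0, -9.5, 175, -5, -40, 0, -14.5, 175, -9, -54, 0, -19.5, 175, -14, -67, 0, -24.5, 175, -20, -79, 0, -29.5, 175, -28, -91, 0, -34.5, 175, -36, -102, 0, -39.5, 175, -45.5, -112.5, 0, -44.5, 175, -55.5, -122, 0, -49.5, 175, -66.5, -130.5, 0, -54.5, 175, -66.5, -130.5, 0, -54.5]

```text
t: 36.85
ee_pos: [575.2, 254.5, 65.1]
orientation: [2.662, 1.664, 0.012]
ft_force: [0.2, 0.2, 0.2]
width: 27.5
```

```bash
python3 - <<'E'
from h import *
c=cam("wrist","w18");o=c["o"];print(o["ee_pos"],o["width"],psi(o),o["ft_force"],"tilt",Rn.from_rotvec(o["orientation"]).as_matrix()[:,2].round(4))
H=np.array([505.5,110.5]);R=Rn.from_rotvec(o["orientation"]).as_matrix()
for a in list(range(64,85,4))+[84.5,86,88,90]:
    p=H+160*np.array([np.cos(np.radians(a)),np.sin(np.radians(a))]);d=R.T@(np.array([*p,65])-o["ee_pos"]);print(a,d.round(1),round(psi(o)-a,1))
E
```

```text
[575.20538586 254.51196344  65.10142911] 27.467278557686473 64.02317026153133 [0.17193853 0.22060668 0.24351267] tilt [ 0.0075  0.0021 -1.    ]
64 [0.  0.5 0.1] 0.0
68 [ -0.4 -10.7   0. ] -4.0
72 [ -1.5 -21.8  -0. ] -8.0
76 [ -3.5 -32.8  -0.1] -12.0
80 [ -6.2 -43.6  -0.2] -16.0
84 [ -9.6 -54.2  -0.3] -20.0
84.5 [-10.1 -55.6  -0.3] -20.5
86 [-11.6 -59.5  -0.3] -22.0
88 [-13.8 -64.6  -0.3] -24.0
90 [-16.2 -69.7  -0.4] -26.0
```

View pics/w18.png

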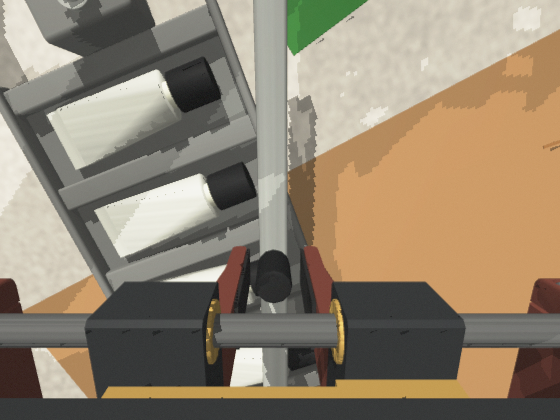

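move_arm:
  increments: [175, -0.5, -10.5, 0, -4, 175, -1.5, -22, 0, -8, 175, -3.5, -33, 0, -12, 175, -6, -43.5, 0, -16, 175, -9.5, -54, 0, -20, 175, -11.5, -59.5, 0, -20.5, 175, -11.5, -59.5, 0, -20.5, 175, -11.5, -59.5, 0, -20.5]

```text
t: 37.9
ee_pos: [517.6, 270.0, 64.7]
orientation: [2.325, 2.107, 0.011]
ft_force: [0.3, -0.9, 0.3]
width: 27.7
```

```bash
python3 - <<'E'
from h import *
c=cam("wrist","w19");o=c["o"];print(o["ee_pos"],o["width"],psi(o),o["ft_force"])
d=o["ee_pos"][:2]-[505.5,110.5];print(np.degrees(np.arctan2(d[1],d[0])))
E
```

```text
[517.5722869  270.01427514  64.68948703] 27.74516477581549 84.3699391356717 [ 0.31194178 -0.93425304  0.25082661]
85.67201738532175
```

View pics/w19.png

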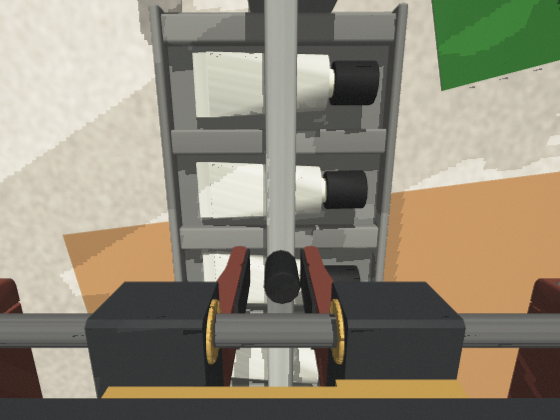

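move_arm:
  increments: [175, 0, -1.5, 0, 0, 175, 0, -3, 0, 0, 175, 0, -4, 0, 0, 175, 0, -4, 0, 0]

```text
t: 38.45
ee_pos: [515.9, 270.3, 64.7]
orientation: [2.323, 2.106, 0.017]
ft_force: [9.3, -4.0, -6.1]
width: 27.7
```

move_arm:
  increments: [175, 0, -1.5, 0, 0, 175, 0, -3, 0, 0, 175, 0, -3, 0, 0]

```text
t: 38.83
ee_pos: [515.9, 270.4, 64.8]
orientation: [2.32, 2.104, 0.024]
ft_force: [11.7, -4.0, -9.1]
width: 27.8
```

```bash
python3 - <<'E'
from h import *
c=cam("wrist","w20");o=c["o"];print(o["ee_pos"],o["width"],psi(o),o["ft_force"])
d=o["ee_pos"][:2]-[505.5,110.5];print(np.degrees(np.arctan2(d[1],d[0])))
E
```

```text
[515.91739864 270.39676818  64.82944619] 27.801033666200013 84.40245991187868 [11.7315525  -3.95729887 -9.10757064]
86.27240358704174
```

View pics/w20.png

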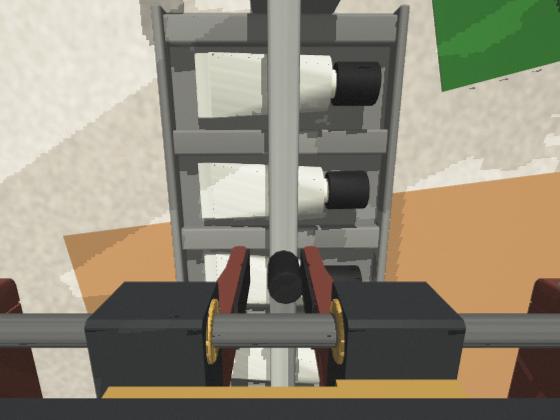

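move_arm:
  increments: [175, 0, 3, 0, 0, 175, 0, 4.5, 0, 0, 175, 0, 4.5, 0, 0, 160, 0, 4.5, -15, 0, 160, 0, 4.5, -50, 0, 160, 0, 4.5, -100, 0, 160, 0, 4.5, -150, 0, 160, 0, 4.5, -200, 0, 160, 0, 4.5, -200, 0, 160, 0, 4.5, -200, 0, 160, 0, 4.5, -200, 0]

```text
t: 40.25
ee_pos: [515.9, 268.8, 263.5]
orientation: [2.321, 2.105, 0.02]
ft_force: [0.0, -0.4, -0.5]
width: 32.4
```

```bash
python3 - <<'E'
from h import *
c=cam("wrist","w21");o=c["o"];print(o["ee_pos"],o["width"],psi(o),o["ft_force"],"tilt",Rn.from_rotvec(o["orientation"]).as_matrix()[:,2].round(4))
E
```

```text
[515.93369875 268.83732828 263.48945003] 32.43740631441241 84.40235795311858 [ 0.04755871 -0.35664878 -0.48293728] tilt [ 0.0151  0.0023 -0.9999]
```

View pics/w21.png

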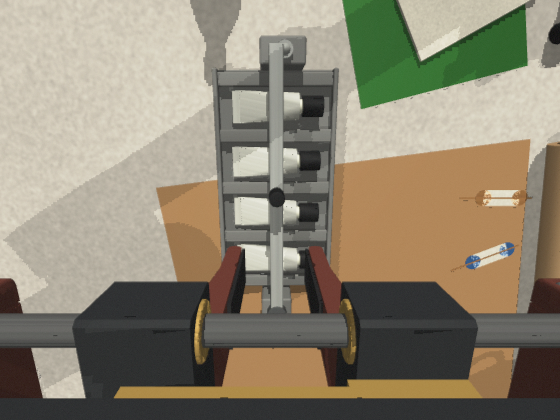

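```bash
python3 - <<'E'
from h import *
c=cam("wrist");o=c["o"]
k=ray(c,(277,196),89)[0];H=np.array([505.5,110.5]);d=k[:2]-H;print(k.round(1),np.degrees(np.arctan2(d[1],d[0])),np.linalg.norm(d))
b1=ray(c,(275.5,60),59)[0];b2=ray(c,(277,255),59)[0];d=b1-b2;print(np.degrees(np.arctan2(d[1],d[0])))
print(to_tool(o,(440,-290,300),0))
E
```

```text
[520.5 273.7  89. ] 84.74374750306866 163.9371130588644
84.89646414423119
(array([-563.5,  -20.6,  -39. ]), np.float64(84.400804429338))
```

```bash
python3 - <<'E'
from h import *
o=ctrl.get_obs()
print(to_tool(o,(390,-315,270),12.7))
E
```

```text
(array([-593.4,  -68.5,   -9.8]), np.float64(71.70062149995096))
```

move_arm:
  increments: [160, -55, -6, 0, 8, 160, -110, -12, 0, 16, 160, -165, -19, 0, 24, 160, -220, -25, 0, 32, 160, -275, -32, 0, 40, 160, -330, -38, 0, 48, 160, -385, -44, 0, 56, 160, -440, -50, 0, 64, 160, -495, -57, 0, 71.7, 160, -550, -63, -5, 71.7, 160, -593, -68, -10, 71.7, 160, -593, -68, -10, 71.7]

```text
t: 41.85
ee_pos: [389.8, -316.9, 269.7]
orientation: [-3.122, -0.341, -0.023]
ft_force: [1.2, 0.7, -0.3]
width: 32.5
```

move_arm:
  increments: [160, 0, 0, 0, 0, 160, 0, 0, 0, 0, 160, 0, 0, 0, 0]

```text
t: 42.22
ee_pos: [390.1, -315.9, 269.5]
orientation: [-3.121, -0.344, -0.023]
ft_force: [-0.0, -0.8, -0.5]
width: 32.7
```

```bash
python3 - <<'E'
from h import *
c=cam("wrist","w22");o=c["o"];print(o["ee_pos"],o["width"],psi(o),o["ft_force"],"tilt",Rn.from_rotvec(o["orientation"]).as_matrix()[:,2].round(4))
cam("top","t3")
E
```

```text
[ 390.05570925 -315.91539826  269.52435341] 32.74882157246258 12.561860059992934 [-0.03577807 -0.80573401 -0.5017893 ] tilt [ 0.0144  0.0028 -0.9999]
```

View pics/w22.png

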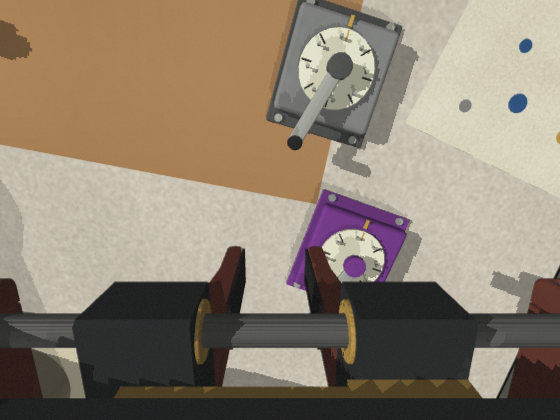

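View pics/t3.png

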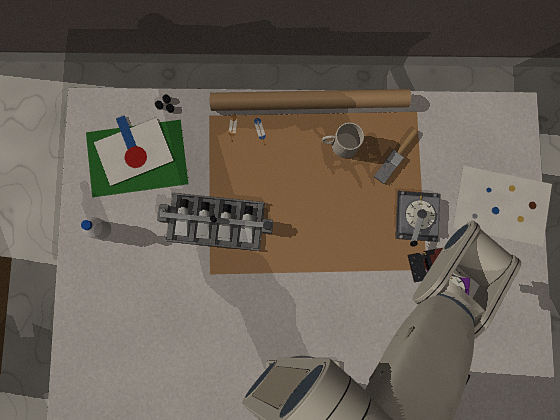

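```bash
python3 - <<'E'
from h import *
c=cam("wrist");o=c["o"]
p=ray(c,(295,141.5),80)[0];h=ray(c,(340,65.5),60)[0];d=(p-h)[:2]
print(p.round(1),h.round(1),np.degrees(np.arctan2(d[1],d[0])),np.linalg.norm(d))
a=ray(c,(267.5,119.5),4)[0];b=ray(c,(361.5,147),4)[0];e=b-a;print(np.degrees(np.arctan2(e[1],e[0]))+90,a,b)
h=np.array([543,-351.5])
for th in [160.2]: print(to_tool(o,(*(h+95*np.array([np.cos(np.radians(th)),np.sin(np.radians(th))])),61),12.7),h+95*np.array([np.cos(np.radians(th)),np.sin(np.radians(th))]))
z=c["f"][0:160,250:420,::-1];cv2.imwrite("pics/z5.png",cv2.resize(z,None,fx=3.7,fy=3.7,interpolation=cv2.INTER_CUBIC))
E
```

```text
[ 455.  -322.5   80. ] [ 543.1 -352.7   60. ] 161.09747450934253 93.07724452625027
-3.1416322916655446 [ 473.77617309 -286.41425203    4.        ] [ 466.73140562 -414.7649981     4.        ]
(array([ 58.2,  16.7, 209.6]), np.float64(-0.15097391374590075)) [ 453.61632695 -319.31989758]
```

View pics/z5.png

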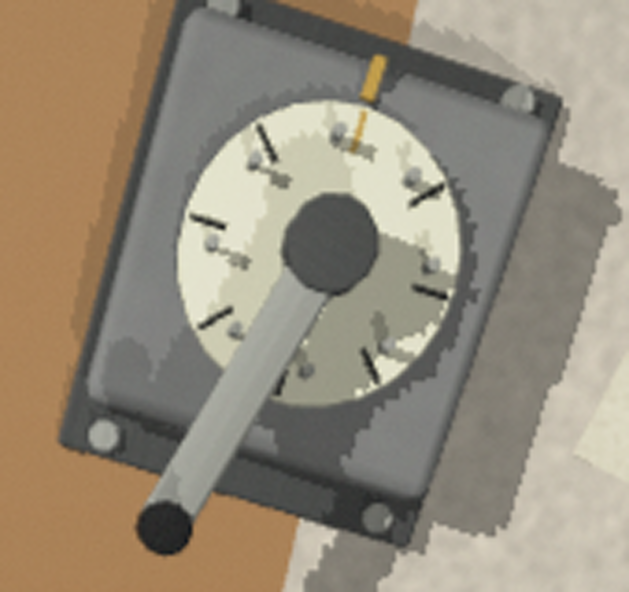

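```bash
python3 - <<'E'
from h import *
o=ctrl.get_obs();print(to_tool(o,(454,-322,61),12.7))
E
```

```text
(array([ 58.1,  19.2, 209.6]), np.float64(-0.1660543061590829))
```

move_arm:
  increments: [150, 30, 10, 40, 0, 150, 58, 19, 80, 0, 150, 58, 19, 120, 0, 150, 58, 19, 160, 0, 150, 58, 19, 190, 0, 150, 58, 19, 203, 0, 150, 58, 19, 209, 0, 150, 58, 19, 209, 0, 150, 58, 19, 209, 0]

```text
t: 43.5
ee_pos: [454.5, -322.3, 62.7]
orientation: [3.122, 0.343, 0.026]
ft_force: [-0.9, 1.1, -0.0]
width: 36.4
```

```bash
python3 - <<'E'
from h import *
c=cam("wrist","w23");o=c["o"];print(o["ee_pos"],o["width"],psi(o),o["ft_force"],"tilt",Rn.from_rotvec(o["orientation"]).as_matrix()[:,2].round(4))
h=np.array([543,-352.5]);R=Rn.from_rotvec(o["orientation"]).as_matrix()
for a in [0,10,20,30,40,50,60,65,70,75]:
    th=np.radians(161+a);p=h+95*np.array([np.cos(th),np.sin(th)]);print(a,(R.T@(np.array([*p,61])-o["ee_pos"])).round(1))
E
```

```text
[ 454.46897623 -322.29662912   62.7063343 ] 36.379564018290736 12.535339195833581 [-0.86475824  1.05610721 -0.03017953] tilt [ 0.0162  0.0013 -0.9999]
0 [-1.1 -1.   1.7]
10 [-8.5 13.8  1.6]
20 [-13.2  29.7   1.6]
30 [-15.1  46.1   1.6]
40 [-14.1  62.7   1.6]
50 [-10.3  78.8   1.7]
60 [-3.7 94.   1.9]
65 [  0.6 101.1   1.9]
70 [  5.5 107.8   2. ]
75 [ 10.9 114.    2.1]
```

View pics/w23.png

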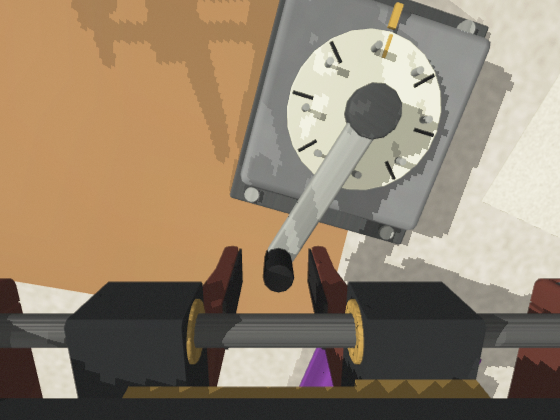

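move_arm:
  increments: [150, 0, 9, 0, 0, 150, -8, 23, 0, 0, 150, -13, 39, 0, 0, 150, -15, 56, 0, 0, 150, -14, 72, 0, 0, 150, -10, 88, 0, 0, 150, -5, 100, 0, 0, 150, -3, 105, 0, 0, 150, -3, 105, 0, 0, 150, -3, 105, 0, 0]

```text
t: 44.8
ee_pos: [474.2, -425.0, 62.8]
orientation: [3.122, 0.343, 0.025]
ft_force: [-1.8, 2.5, -0.6]
width: 36.0
```

```bash
python3 - <<'E'
from h import *
c=cam("wrist","w24");o=c["o"];print(o["ee_pos"],o["width"],psi(o),o["ft_force"],"tilt",Rn.from_rotvec(o["orientation"]).as_matrix()[:,2].round(4))
E
```

```text
[ 474.24911067 -424.9646022    62.80357638] 36.02786226133835 12.551349519605951 [-1.83035203  2.52512923 -0.55293167] tilt [ 0.016   0.0015 -0.9999]
```

View pics/w24.png

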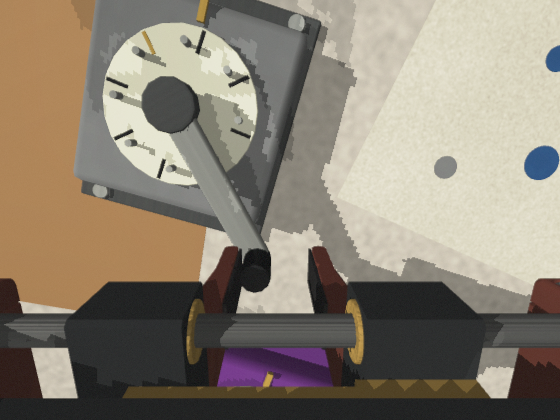

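move_arm:
  increments: [150, 1, 2, 0, 0, 150, 2, 4, 0, 0, 150, 3, 6, 0, 0, 150, 4, 8, 0, 0, 150, 4, 8, 0, 0]

```text
t: 45.48
ee_pos: [480.0, -431.9, 62.8]
orientation: [3.123, 0.343, 0.026]
ft_force: [-1.9, 2.6, -0.7]
width: 36.0
```

```bash
python3 - <<'E'
from h import *
c=cam("wrist","w25");o=c["o"];print(o["ee_pos"],o["width"],psi(o),o["ft_force"],"tilt",Rn.from_rotvec(o["orientation"]).as_matrix()[:,2].round(4))
p=ray(c,(255,255),80);print(p)
E
```

```text
[ 480.01992291 -431.90508768   62.82154949] 36.02914466089966 12.547179685218767 [-1.90617314  2.55151452 -0.65455863] tilt [ 0.0162  0.0016 -0.9999]
[[ 489.35617414 -418.1661895    80.        ]]
```

View pics/w25.png

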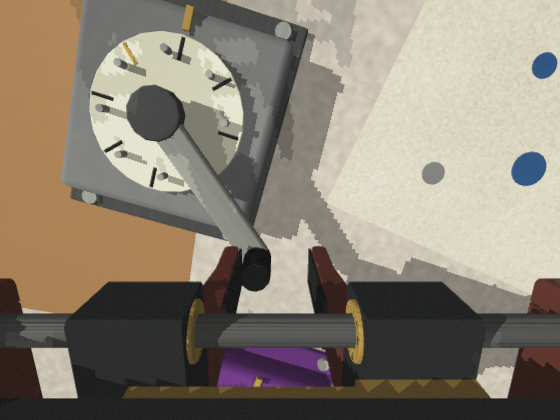

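move_arm:
  increments: [150, 1, 2, 0, 0, 150, 2.5, 4, 0, 0, 150, 2.5, 4, 0, 0]

```text
t: 45.9
ee_pos: [481.6, -433.3, 62.5]
orientation: [-3.118, -0.343, -0.02]
ft_force: [-6.9, 8.1, 5.2]
width: 36.2
```

```bash
python3 - <<'E'
from h import *
c=cam("wrist","w26");o=c["o"];print(o["ee_pos"],o["width"],o["ft_force"])
E
```

```text
[ 481.59347743 -433.26636792   62.47555381] 36.188892673323984 [-6.90464224  8.14027178  5.17404569]
```

View pics/w26.png

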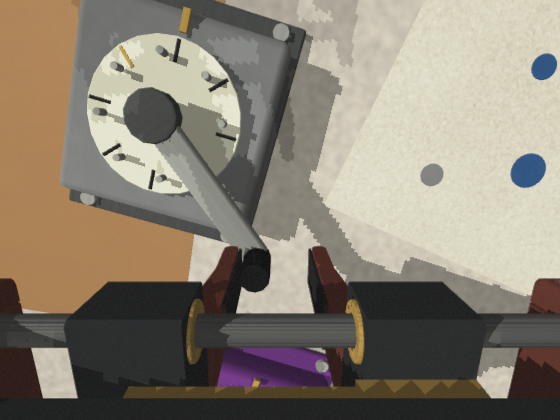

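move_arm:
  increments: [150, -4, -6, 0, 0, 150, -8, -15, 0, 0, 150, -13, -27, 0, 0, 150, -17, -43, 0, 0, 150, -18, -59, 0, 0, 150, -16, -76, 0, 0, 150, -11, -92, 0, 0, 150, -4, -107, 0, 0, 150, -3, -115, 0, 0, 150, -3, -115, 0, 0, 150, -3, -115, 0, 0, 150, -3, -115, 0, 0]

```text
t: 47.45
ee_pos: [453.7, -322.2, 62.8]
orientation: [-3.119, -0.342, -0.021]
ft_force: [0.8, -0.3, 0.0]
width: 36.1
```

```bash
python3 - <<'E'
from h import *
c=cam("wrist","w27");o=c["o"];print(o["ee_pos"],o["width"],o["ft_force"],psi(o),"tilt",Rn.from_rotvec(o["orientation"]).as_matrix()[:,2].round(4))
print(to_tool(o,(454.5,-322.3,62)),to_tool(o,(481.6,-433.3,62)))
E
```

```text
[ 453.74982647 -322.2117029    62.79265134] 36.05901938978605 [ 0.82011056 -0.31849989  0.01723333] 12.517798457987295 tilt [ 0.0126  0.0055 -0.9999]
(array([0.7, 0.3, 0.8]), None) (array([  3.1, 114.5,   0.5]), None)
```

View pics/w27.png

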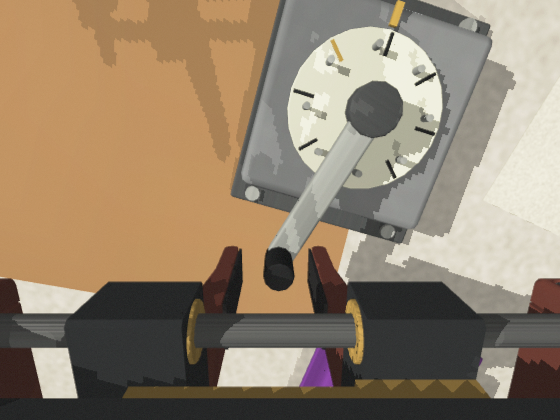

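One count registered (orange line moved exactly one tick). Second swing.

move_arm:
  increments: [150, 0, 9, 0, 0, 150, -8, 23, 0, 0, 150, -13, 39, 0, 0, 150, -15, 56, 0, 0, 150, -14, 72, 0, 0, 150, -10, 88, 0, 0, 150, -5, 100, 0, 0, 150, -1, 108, 0, 0, 150, 2, 113, 0, 0, 150, 4, 116, 0, 0, 150, 5, 117.5, 0, 0, 150, 5, 117.5, 0, 0]

```text
t: 49.0
ee_pos: [482.4, -433.1, 62.0]
orientation: [-3.113, -0.342, -0.015]
ft_force: [-7.2, 9.2, 5.6]
width: 36.3
```

```bash
python3 - <<'E'
from h import *
c=cam("wrist","w28");o=c["o"];print(o["ee_pos"],o["ft_force"],to_tool(o,(454.2,-322.3,62.8)))
E
```

```text
[ 482.36819677 -433.07010824   62.01669243] [-7.21774646  9.15705498  5.55411617] (array([  -3.4, -114.2,    0.2]), None)
```

View pics/w28.png

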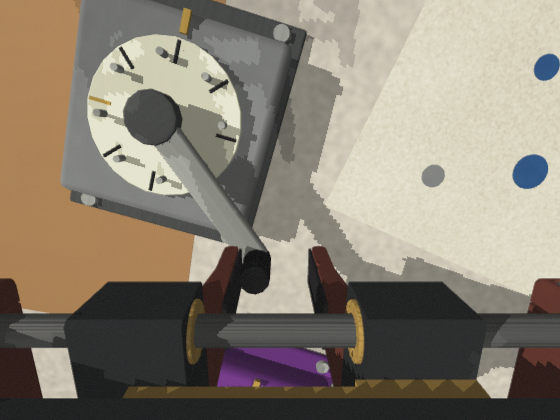

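move_arm:
  increments: [150, -4, -6, -0.5, 0, 150, -8, -15, -0.5, 0, 150, -13, -27, -0.5, 0, 150, -17, -43, -0.5, 0, 150, -18, -59, -0.5, 0, 150, -16, -76, -0.5, 0, 150, -11, -92, -0.5, 0, 150, -4, -107, -0.5, 0, 150, -3.5, -114.5, -0.5, 0, 150, -3.5, -114.5, -0.5, 0, 150, -3.5, -114.5, -0.5, 0, 150, -3.5, -114.5, -0.5, 0]

```text
t: 50.55
ee_pos: [454.1, -322.6, 63.4]
orientation: [-3.114, -0.341, -0.015]
ft_force: [-0.7, -0.4, 0.7]
width: 36.2
```

```bash
python3 - <<'E'
from h import *
c=cam("wrist","w29");o=c["o"];print(o["ee_pos"],o["width"],o["ft_force"],psi(o),"tilt",Rn.from_rotvec(o["orientation"]).as_matrix()[:,2].round(4))
print(to_tool(o,(454.5,-322.3,62)),to_tool(o,(481.6,-433.3,62)))
E
```

```text
[ 454.11617848 -322.6031038    63.43303623] 36.169990165888805 [-0.71459004 -0.36332219  0.74332134] 12.511341689994739 tilt [ 0.0085  0.0102 -0.9999]
(array([ 0.4, -0.2,  1.4]), None) (array([  2.8, 114. ,   0.5]), None)
```

View pics/w29.png

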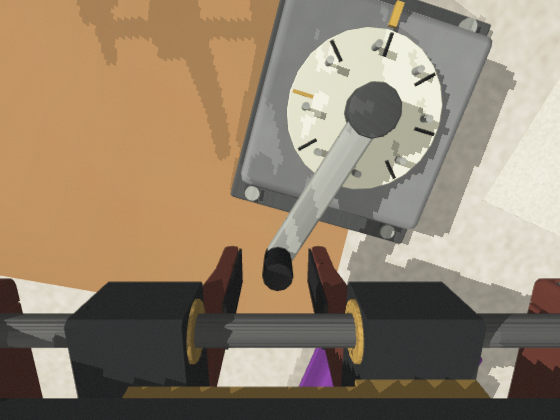

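Two counts; lever at rest. Third swing.

move_arm:
  increments: [150, 0, 9, 0, 0, 150, -8, 23, 0, 0, 150, -13, 39, 0, 0, 150, -15, 56, 0, 0, 150, -14, 72, 0, 0, 150, -10, 88, 0, 0, 150, -5, 100, 0, 0, 150, -1, 108, 0, 0, 150, 2, 113, 0, 0, 150, 4, 116, 0, 0, 150, 5, 117.5, 0, 0, 150, 5, 117.5, 0, 0]

```text
t: 52.1
ee_pos: [482.4, -433.1, 61.9]
orientation: [-3.107, -0.341, -0.008]
ft_force: [-7.5, 10.8, 6.6]
width: 36.1
```

move_arm:
  increments: [150, -4, -6, -0.5, 0, 150, -8, -15, -0.5, 0, 150, -13, -27, -0.5, 0, 150, -17, -43, -0.5, 0, 150, -18, -59, -0.5, 0, 150, -16, -76, -0.5, 0, 150, -11, -92, -0.5, 0, 150, -4, -107, -0.5, 0, 150, -3.5, -114.5, -0.5, 0, 150, -3.5, -114.5, -0.5, 0, 150, -3.5, -114.5, -0.5, 0, 150, -3.5, -114.5, -0.5, 0]

```text
t: 53.6
ee_pos: [454.1, -322.6, 64.1]
orientation: [-3.108, -0.341, -0.008]
ft_force: [-0.1, 0.2, -0.4]
width: 36.2
```

```bash
python3 - <<'E'
from h import *
c=cam("wrist","w30");o=c["o"];print(o["ee_pos"],o["width"],o["ft_force"],psi(o),"tilt",Rn.from_rotvec(o["orientation"]).as_matrix()[:,2].round(4))
print(to_tool(o,(454.5,-322.3,62)),to_tool(o,(481.6,-433.3,62)))
E
```

```text
[ 454.12688587 -322.60583495   64.10837437] 36.202010873854434 [-0.09264059  0.24125158 -0.39488797] 12.504470738008514 tilt [ 0.0035  0.0158 -0.9999]
(array([ 0.4, -0.2,  2.1]), None) (array([  2.8, 114. ,   0.5]), None)
```

View pics/w30.png

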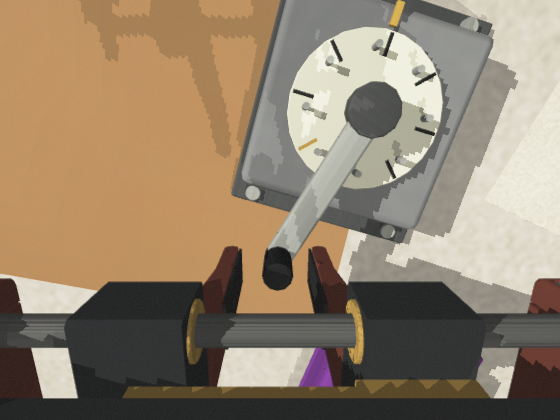

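Three counts. Fourth swing.

move_arm:
  increments: [150, 0, 9, 0, 0, 150, -8, 23, 0, 0, 150, -13, 39, 0, 0, 150, -15, 56, 0, 0, 150, -14, 72, 0, 0, 150, -10, 88, 0, 0, 150, -5, 100, 0, 0, 150, -1, 108, 0, 0, 150, 2, 113, 0, 0, 150, 4, 116, 0, 0, 150, 5, 117.5, 0, 0, 150, 5, 117.5, 0, 0]

```text
t: 55.15
ee_pos: [482.3, -433.0, 61.8]
orientation: [-3.101, -0.341, -0.001]
ft_force: [-7.7, 11.3, 7.4]
width: 36.5
```

move_arm:
  increments: [150, -4, -6, -0.5, 0, 150, -8, -15, -0.5, 0, 150, -13, -27, -0.5, 0, 150, -17, -43, -0.5, 0, 150, -18, -59, -0.5, 0, 150, -16, -76, -0.5, 0, 150, -11, -92, -0.5, 0, 150, -4, -107, -0.5, 0, 150, -3.5, -114.5, -0.5, 0, 150, -3.5, -114.5, -0.5, 0, 150, -3.5, -114.5, -0.5, 0, 150, -3.5, -114.5, -0.5, 0]

```text
t: 56.65
ee_pos: [454.1, -322.6, 64.8]
orientation: [-3.101, -0.34, -0.001]
ft_force: [-0.1, -0.5, 0.1]
width: 36.3
```

move_arm:
  increments: [150, 0, 0, -20, 0, 150, 0, 0, -60, 0, 150, 0, 0, -110, 0, 150, 0, 0, -160, 0, 150, -40, -30, -200, 0, 150, -40, -30, -200, 0, 150, -40, -30, -200, 0, 150, -40, -30, -200, 0]

```text
t: 57.65
ee_pos: [409.0, -306.4, 263.8]
orientation: [-3.1, -0.339, 0.001]
ft_force: [0.8, -0.6, 0.4]
width: 36.0
```

```bash
python3 - <<'E'
from h import *
c=cam("wrist","w31");o=c["o"];print(o["t"],o["ee_pos"],o["width"],o["ft_force"])
cam("top","t4");cam("scene","s4")
E
```

```text
57.65 [ 409.02811615 -306.35409677  263.84649115] 36.04951767089743 [ 0.75735465 -0.61165882  0.39776818]
```

View pics/w31.png

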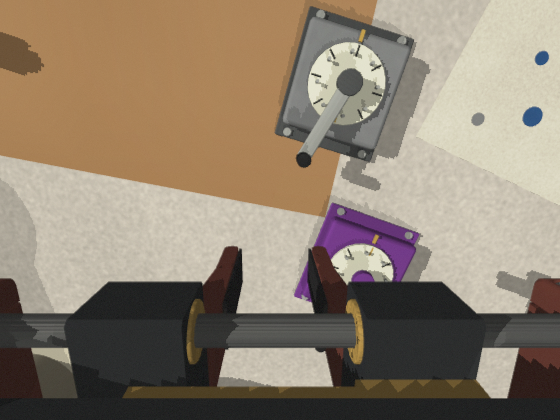

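View pics/t4.png

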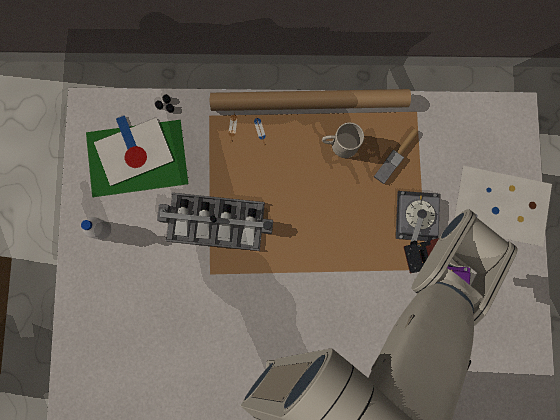

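View pics/s4.png

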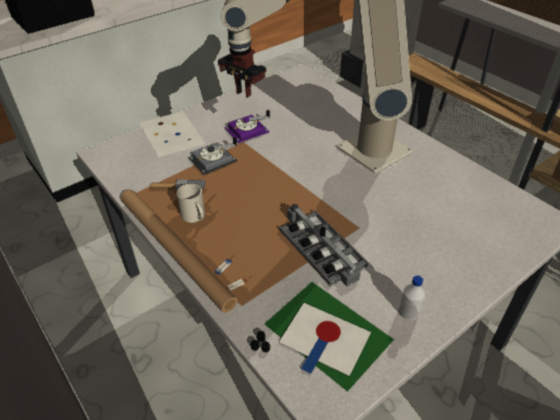

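```bash
python3 - <<'E'
import cv2
a=cv2.imread("pics/w31.png")
cv2.imwrite("pics/z6.png",cv2.resize(a[0:170,265:425],None,fx=3.5,fy=3.5,interpolation=cv2.INTER_CUBIC))
E
```

```text
(no output)
```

View pics/z6.png

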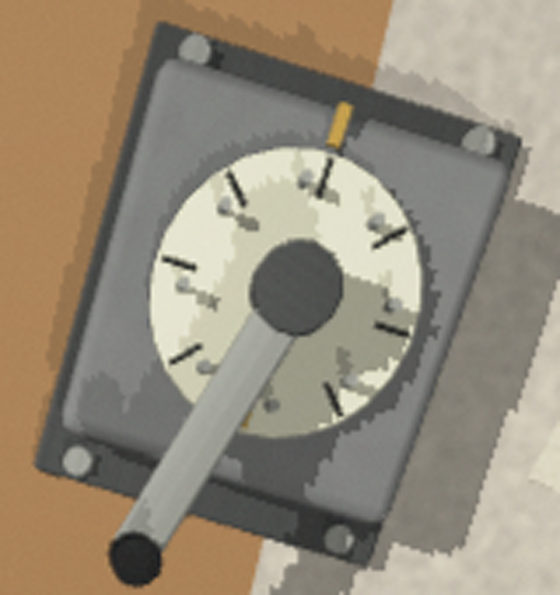

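The orange dial line now peeks out beside the lever at px (245,420), opposite the housing mark. That is four counts, with the other ticks aligned and the lever at rest. Handing in.

```bash
python3 -c "
from workcell import ctrl
print(ctrl.close_job())"
```

```text
the job is handed in; nothing more can be done
None
```

All four tubes are packed one to a lane, the keeper bar is shut, and the counter is clicked four times. I handed the job in at about 58 s; no verdict was reported.

- **Tubes:** each was laid lengthways in its own lane, and the final top view shows all four under the bar.
- **Keeper bar:** pushed until it met about 12 N at a position matching its stop. After I let go, it measured within about 0.5° of the tray's y axis.
- **Counter:** four full swings of the lever, each ending against the stop at 11–16 N. The dial line moved one tick per swing and now sits opposite the housing mark, mostly hidden under the lever, which is back at rest.
- **Other things:** the mug, bottle, brush and purple counter look unmoved in the final views.
- **Checks that failed or disagreed:** the tube finder did not detect the tubes once they were in the tray, so I checked the packing by eye. The tool also picked up a tilt of about 1°, with no effect that I saw.

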